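# Take the counting spatula from the drawer and hang it on the sloped rack

## Task

Pull the blue-fronted drawer of the low white drawer unit all the way out to its stop, take the orange counting spatula out of it, and hang the spatula by its eye on the free blue peg of the grey sloping rack: the eye pushed fully down the peg, the spatula lying flat against the board with its blade pointing straight down the slope. Leave the drawer fully open, and leave the brush, the pill organiser, the bottles, the jar, the mortar, the mug and the calculator where they are.

Things in the scene. Friction and masses are not known exactly. Their poses are not given: they have to be found in the camera images.
- cabinet: Low white drawer unit, fixed, 220 (x, deep) x 260 (y, wide) x 75 high. Origin: centre of its underside; its drawer opens towards its -x, which faces the robot. Its top covers only the back 180. Drawer floor 16 above the table, drawer 222 wide inside. The unit and the rack change sides between starts.
- drawer (a joint): How far the drawer is pulled out, in m: 0 closed, 0.150 at its stop. It may start up to 0.01 open.
- handle (a point): Grip point in the middle of the drawer's steel bar handle, 52 above the table; moves with the drawer; axes parallel to the unit's. Round bar 11 thick, 120 long along y, 35 in front of the 15 thick blue drawer front, whose top edge is 72 above the table. Pull along -x of the unit. The unit's top is 23 higher.
- spatula: Loose orange plastic spatula, 172 long, about 60 g, flat on the drawer's floor, slanting, eye to the unit's +y and a little to the front, 50 to 75 behind the inside of the drawer front; hidden until the drawer is out. Origin: underside, middle of the handle, near its centre of mass. x points along it to the eye, z up. Handle bar x = -36 to 44, 18 wide, 10 thick; all undersides level.
- eye (a point): Centre of the spatula's ring-shaped eye at half its thickness: spatula x = 62, z = 4.5. Ring outer diameter 43, hole diameter 23, 9 thick. Axes as the spatula.
- blade_end (a point): Middle of the blade's end edge: spatula x = -88, z = 2.5. Blade from x = -88 to -32, 44 wide, 5 thick. Axes as the spatula.
- rack: Grey sloping tool rack, fixed, 240 wide (y). A flat board 240 x 240 rises at 40 degrees from horizontal from its low front edge (x = -242, z = 12 in this frame) towards +x up to x = -58, z = 166. Origin: on the table, behind the board's middle. Axes: x away from the robot, z up.
- peg: The free blue peg, square to the sloping board, 13 thick, 40 long, a thin blue disc around its foot. Origin: middle of its foot on the board's surface, 131 above the table (rack x = -100, y = 55). z points out along the peg (40 degrees from vertical, towards the robot), x straight up the slope, y across. 185 of board below it, 55 above. Grey peg with the brush: 110 away on its -y side.
- peg_tip (a point): Middle of the blue peg's free end, 40 from its foot. Axes as the peg.
- brush: Bystander: green-handled counter brush, 145 long, 43 wide at the eye, hanging on the grey peg at rack y = -55. Origin near the foot of the grey peg; axes as the rack.
- organiser: Bystander: clear pill organiser box with blue lids, 24 x 120 x 18, lying in the back of the drawer behind the spatula. Origin: centre of its underside.
- midbottle: Bystander: white bottle with blue cap, diameter 52, 100 high, standing between the drawer unit and the rack. Origin: centre of its underside.
- bottle: Bystander: grey bottle with blue cap, diameter 66, 130 high, on the left of the table. Origin: centre of its underside.
- jar: Bystander: amber jar with white cap, diameter 72, 85 high, on the left of the table. Origin: centre of its underside.
- mug: Bystander: white mug, diameter 80, 95 high, on the right of the table. Origin: centre of its underside.
- mortar: Bystander: white mortar bowl, diameter 100, 50 high, in front of the robot between the rack and the drawer unit. Origin: centre of its underside.
- calculator: Bystander: grey desk calculator, 170 x 110 x 25, on the right of the table. Origin: centre of its underside.

How it is judged:
By the outcome, as a careful person would: the job done as asked, in the order asked, and still so for the second after the job is handed in, with the robot touching nothing.
It also fails if it takes over 64 s, if anything falls off the work surface, if the arm or the gripper's body presses on something with over 40 N, if the wrist force passes 120 N, or if a joint passes its speed limit or range.

## Robot

A 7-joint arm with a two-finger parallel gripper is mounted at the origin on the work surface. World frame = base frame: x ahead of the robot, y to its left, z up, the work surface at z = 0. Lengths are in m, angles in rad, forces in N, time in s.
With the tool pointing down it reaches from about 0.4 to 0.9 m from the base axis. Payload 5.5 kg.
Tool frame: the origin (TCP) lies on the centre line of the jaws, within the pads' length; the fingertips stand 22 mm ahead of it and the grasp point (between the pads) lies 3 mm ahead of it; z points along the fingers, y is the line along which they close (so a half turn about z gives the same grasp; the last joint's range is limited). The gripper opens to 92 mm and grips with 3 to 60 N. Pads are 19 mm wide; open, the fingers measure 130 mm over their backs; the gripper's body (75 mm by 190 mm) begins 47 mm behind the grasp point.
Start: joints at [1.611, 0.501, -0.427, 1.55, 0.221, 1.138, -0.21], TCP at [0.144, -0.634, 0.225] pointing down, gripper open.
Joint ranges: [-2.88, 2.88], [-0.31, 2.03], [-1.54, 1.56], [0.2, 2.42], [-1.41, 4.55], [0.19, 2.02], [-2.57, 2.57]. Speed limits (rad/s): [2.57, 2.57, 3.14, 3.14, 3.14, 3.14, 3.14].

## Interface

Orientations are given as a unit quaternion [w, x, y, z].
In Python, from station import * gives the robot as it stands.
- The arm moves only by the shell command python3 -m handwheel 'ROWS' [FORCE]. ROWS is JSON, a list that holds one entry, the list of rows, each a list of 5 numbers: the shift along the tool's x, y, z in m, then the turn about the tool's z in degrees, then the closure, from -1 (fully open) to 1 (shut). In form: [[[dx, dy, dz, roll, jaw], ...]]. A call has exactly 10 rows; each row is the pose to reach, as a shift and turn from the pose commanded when the call began, along the tool's axes at that moment; what a row does not reach only later rows make up. A row lasts 1/10 s, in which the tool goes at most 50 mm and 8.59 degrees, less where a joint would pass 70% of its speed; a pose out of reach is approached as far as the arm can. A call with a gripper value outside its range is refused whole. The fingers move at their own pace and stop on an object; FORCE is the grip in N (left out, the last holds). Time passes only in rows, so rows that repeat a pose let the fingers close, or fill a call up. It gives the time, the measured TCP pose, the force, the opening and the grip force at its end, in the units of the state.
- observe(): the state, without advancing time (a new reading comes with each control period).
- camera(name): name is "side" or "top" or "wrist"; returns a dict with "pixels" (384x512x3 uint8, red, green, blue), "mtx" (3x3 intrinsics, pixels), "rvec" (rotation vector, rad) and "tvec" (3), from world to camera coordinates, as OpenCV has them. Camera axes: x right, y down, z forward; pixel columns grow to the right and rows downward; lengths in m; the calibration is good to about 2 mm. The wrist camera is an equidistant fisheye: a pixel r from the principal point sees the ray r / f radians off the axis. A picture is of the moment at which its call begins. There is no depth.
- finish_job(): hands the job in; it is judged then, once.
The state is a dict: "clock": time; "joint_pos": joint angles; "joint_vel": joint speeds; "joint_torque": joint torques, N m; "position": TCP position; "tcp_rot": TCP orientation; "force": force on the tool from outside, world axes, zero at the start; "moment": the same for the moment, N m; "finger_gap": finger opening in m; "grasp_force": force on a finger pad.
Only numpy, scipy, OpenCV 4.12 (cv2) and the standard library are available. Lean on these libraries where they do the work, as an engineer would, in place of code of your own. Each camera call takes 0.05 s, during which the arm holds its last target. There are 200 camera calls.

## Working session

There is one attempt and no reset: what is moved stays moved. The work goes in short steps, Python scripts to look and compute and a shell command to move; the robot and the scene stay as the last step left them, time stands still between calls to the robot, and variables do not carry over. Pictures are saved under pics/ and viewed, at most 10 in all, crops included, and the job is handed in when it is done.

```bash
ls; mkdir -p pics; cat > h.py <<'E'
from station import *
import numpy as np, cv2
from scipy.spatial.transform import Rotation as R
def rot(q): return R.from_quat([q[1],q[2],q[3],q[0]]).as_matrix()
def ray(c,uv,fish=False):
    K=np.array(c["mtx"]);Rm=cv2.Rodrigues(np.array(c["rvec"],float))[0];t=np.array(c["tvec"],float).ravel()
    x=(uv[0]-K[0,2])/K[0,0];y=(uv[1]-K[1,2])/K[1,1]
    if fish:
        r=np.hypot(x,y);s=np.sin(r)/r if r>1e-9 else 1;d=np.array([x*s,y*s,np.cos(r)])
    else: d=np.array([x,y,1.])
    return -Rm.T@t, Rm.T@d/np.linalg.norm(d)
def onz(c,uv,z,fish=False):
    o,d=ray(c,uv,fish);return o+d*(z-o[2])/d[2]
def cross(rs):
    A=np.zeros((3,3));b=np.zeros(3)
    for o,d in rs:
        P=np.eye(3)-np.outer(d,d);A+=P;b+=P@o
    p=np.linalg.solve(A,b);return p,[np.linalg.norm((np.eye(3)-np.outer(d,d))@(p-o)) for o,d in rs]
def save(c,n): cv2.imwrite(n,c["pixels"][:,:,::-1])
E
python3 - <<'E'
from h import *
import pickle
cs={n:camera(n) for n in("top","side","wrist")}
pickle.dump(cs,open("c0.pkl","wb"))
im=np.vstack([np.hstack([cs["top"]["pixels"],cs["side"]["pixels"]])])
cv2.imwrite("pics/a.png",cv2.resize(im[:,:,::-1],(800,300),interpolation=cv2.INTER_AREA))
save(cs["top"],"pics/top.png");save(cs["side"],"pics/side.png")
for n,c in cs.items(): print(n,c["mtx"],c["rvec"],c["tvec"], ray(c,(256,192)))
print(observe())
E
```

```text
pics
top [[407.79052772   0.         252.42958787]
 [  0.         407.79052772 186.49459623]
 [  0.           0.           1.        ]] [ 2.11924673 -2.11423399  0.20179807] [-0.00824937  0.58965267  1.46070093] (array([ 0.29546981, -0.01465315,  1.54721958]), array([ 0.18051915, -0.00364284, -0.98356472]))
side [[387.84257059   0.         251.78415837]
 [  0.         387.84257059 191.86704335]
 [  0.           0.           1.        ]] [ 0.80913653 -2.43118244  1.28187349] [0.45291996 0.33514863 1.04925787] (array([-0.02173734,  0.81790069,  0.86543003]), array([ 0.47068985, -0.67403597, -0.56932115]))
wrist [[297.31863964   0.         253.72149678]
 [  0.         297.31863964 189.59747686]
 [  0.           0.           1.        ]] [-2.26817306  1.8103471   0.2680735 ] [-0.64998012 -0.03695828  0.39064346] (array([ 0.21932922, -0.61728008,  0.38379992]), array([-0.28706561, -0.07166581, -0.95522633]))
{'clock': 0.15, 'joint_pos': array([ 1.61119734,  0.50166861, -0.42682214,  1.5512054 ,  0.22080433,
        1.13831325, -0.21029804]), 'joint_vel': array([-1.41515051e-03, -3.15109160e-03, -2.16186126e-05, -3.40725515e-03,
        8.63369170e-05,  9.64369212e-04, -1.04467394e-03]), 'joint_torque': array([-6.58074263e-03, -5.67108393e+01, -5.82480714e+00, -2.79453081e+01,
       -6.85710926e-02,  2.64838350e-02,  1.46195657e-04]), 'position': array([ 0.14346625, -0.63340511,  0.22449525]), 'tcp_rot': array([-7.70409666e-04,  9.93799133e-01,  1.11187617e-01, -5.85145914e-05]), 'force': array([-0.35342481, -0.07415882, -0.26754095]), 'moment': array([-0.01331706,  0.01727784, -0.00210495]), 'grasp_force': 0.0, 'finger_gap': 0.0920260778305214}
```

View pics/top.png

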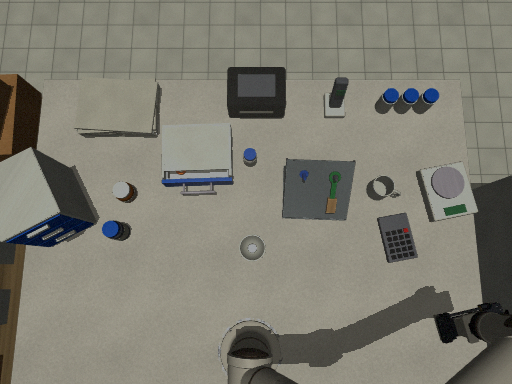

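View pics/side.png

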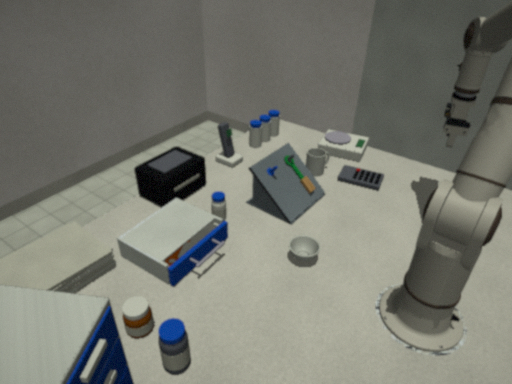

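The top view shows the cabinet at about (197,150), with its blue front at (198,181) and the handle at (198,190). The drawer is slightly open. The rack is at about (318,190), with the blue peg at (304,175) and the brush at (333,190). In the side view the handle is at about (208,257) and the peg at about (271,172).

```bash
python3 - <<'E'
from h import *
import pickle
cs=pickle.load(open("c0.pkl","rb"))
def crop(c,x0,y0,x1,y1,s):return cv2.resize(c["pixels"][y0:y1,x0:x1,::-1],None,fx=s,fy=s,interpolation=cv2.INTER_CUBIC)
a=crop(cs["top"],150,110,250,210,4);b=crop(cs["side"],110,190,210+25,290+25,3.2)
c=crop(cs["top"],275,150,375,225,4);d=crop(cs["side"],240,140,340,215,4)
b=cv2.resize(b,(400,400))
cv2.imwrite("pics/b.png",cv2.resize(np.vstack([np.hstack([a,b]),np.hstack([c,d])]),(686,600)))
for n in("top","side"):
    hsv=cv2.cvtColor(cs[n]["pixels"],cv2.COLOR_RGB2HSV)
    m=cv2.inRange(hsv,(108,120,50),(128,255,255))
    k,l,st,ce=cv2.connectedComponentsWithStats(m)
    for i in range(1,k):
        if st[i,4]>8:
            rr=cv2.minAreaRect(np.argwhere(l==i)[:,::-1].astype(np.float32)); print(n,st[i],ce[i].round(1),[np.round(v,1) for v in rr])
E
```

```text
top [383  88  16  14 163] [391.   94.7] [array([390.8,  94.8]), array([13.4, 14.1]), np.float64(45.0)]
top [404  88  15  15 162] [411.2  94.7] [array([411. ,  94.5]), array([13.4, 13.4]), np.float64(45.0)]
top [424  88  15  15 160] [431.2  94.7] [array([431.3,  94.7]), array([13.6, 13.6]), np.float64(56.3)]
top [244 148  12  12 116] [249.5 153.6] [array([249.5, 153.5]), array([11., 11.]), np.float64(90.0)]
top [300 170   8  10  55] [303.6 174.1] [array([303.5, 174.5]), array([9., 7.]), np.float64(90.0)]
top [162 177  70   9 272] [194.8 180.1] [array([196.6, 181. ]), array([ 6.2, 69.1]), np.float64(88.1)]
top [  6 214  54  29 116] [ 32.8 227.9] [array([ 32.9, 228.7]), array([ 3.5, 59.9]), np.float64(62.7)]
top [ 23 218  50  26  71] [ 48.6 230.3] [array([ 47.6, 230.7]), array([ 1.4, 55. ]), np.float64(62.8)]
top [ 38 221  47  25  69] [ 60.6 233.3] [array([ 61., 233.]), array([ 1.8, 51.9]), np.float64(63.4)]
top [102 221  17  16 214] [110.  228.5] [array([110. , 228.5]), array([15., 16.]), np.float64(90.0)]
side [250 110  29  18 198] [263.8 118.3] [array([264.5, 118. ]), array([ 8.6, 30.4]), np.float64(60.9)]
side [267 166  10  10  56] [271.1 170.3] [array([271.1, 169.2]), array([ 7.3, 10.4]), np.float64(29.7)]
side [212 192  12  10  99] [217.9 196.4] [array([217.5, 196.5]), array([ 9., 11.]), np.float64(90.0)]
side [ 168  221   59   64 1029] [196.  253.1] [array([197.9, 251.8]), array([16.7, 81.7]), np.float64(48.4)]
side [  66  306   66   78 1691] [103.9 353.1] [array([ 98.5, 344.5]), array([77., 65.]), np.float64(90.0)]
side [159 319  26  26 522] [171.6 331.4] [array([171.5, 331.5]), array([25., 25.]), np.float64(90.0)]
```

View pics/b.png

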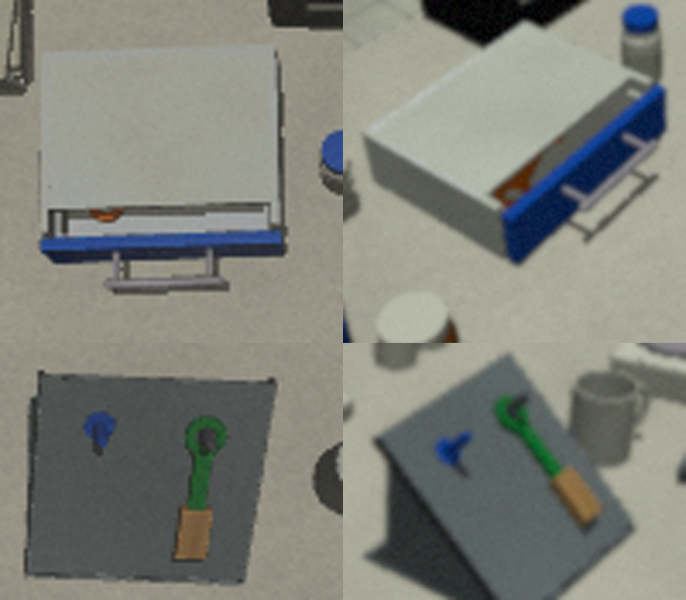

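The crops show the handle bar in the top view from about (181.5,192.8) to (216.2,193.1). In the side view it runs from (197.5,264.7) to (223,243.6). The brown spatula eye shows behind the drawer front, and the peg's foot disc and tip are visible in both lower crops.

```bash
python3 - <<'E'
from h import *
import pickle
cs=pickle.load(open("c0.pkl","rb"));T,S=cs["top"],cs["side"]
def two(a,b): p,e=cross([ray(T,a),ray(S,b)]);return p.round(4),np.round(e,4)
ct=lambda x,y:(150+x/3.43,110+y/3.43); cS=lambda x,y:(110+(x-343)/2.744,190+y/2.744)
rt=lambda x,y:(275+x/3.43,150+(y-343)/3.43); rs=lambda x,y:(240+(x-343)/3.43,140+(y-343)/3.43)
print("bar L",two(ct(108,284),cS(583,205)),"R",two(ct(227,285),cS(655,148)))
print("bar mid on z.052",onz(T,ct(167.5,284.5),.052),onz(S,cS(619,176.5),.052))
print("front top outer L",two(ct(41,240),cS(504,209)),"R",two(ct(285,233),cS(664,88)))
for a,z in(((41,52),.075),((275,47),.075),((41,208),.075),((275,203),.075),((42,240),.072),((285,236),.072)): print(a,onz(T,ct(*a),z).round(4))
print("peg foot",two(rt(99,427),rs(455,452)),"tip",two(rt(98,449),rs(462,472)))
print("rack corners TL,TR",onz(T,rt(40,373),.166),onz(T,rt(275,381),.166),"BL BR",onz(T,rt(25,574),.012),onz(T,rt(245,583),.012))
print("side TL",onz(S,rs(376,440),.166),"TR",onz(S,rs(508,354),.166),"BR",onz(S,rs(633,536),.012))
print("grey tip",two(rt(208,438),rs(520,405)))
E
```

```text
bar L (array([0.5669, 0.258 , 0.0533]), array([0.001, 0.001])) R (array([0.5711, 0.1314, 0.0388]), array([0.0037, 0.0037]))
bar mid on z.052 [0.56589642 0.19292545 0.052     ] [0.56706951 0.20230905 0.052     ]
front top outer L (array([0.61  , 0.3272, 0.0772]), array([0.0003, 0.0003])) R (array([0.6195, 0.0643, 0.0611]), array([0.0021, 0.0021]))
(41, 52) [0.823  0.3373 0.075 ]
(275, 47) [0.8291 0.0782 0.075 ]
(41, 208) [0.6456 0.3291 0.075 ]
(275, 203) [0.6516 0.0759 0.075 ]
(42, 240) [0.6108 0.3271 0.072 ]
(285, 236) [0.6157 0.0648 0.072 ]
peg foot (array([ 0.6162, -0.1915,  0.1308]), array([0.0032, 0.0032])) tip (array([ 0.6008, -0.1906,  0.1112]), array([0.0009, 0.0009]))
rack corners TL,TR [ 0.66744289 -0.12689216  0.166     ] [ 0.65940377 -0.36588751  0.166     ] BL BR [ 0.48003767 -0.1198091   0.012     ] [ 0.47064443 -0.36156324  0.012     ]
side TL [ 0.6587078  -0.11391324  0.166     ] TR [ 0.65243918 -0.35607751  0.166     ] BR [ 0.45947623 -0.32954411  0.012     ]
grey tip (array([ 0.6032, -0.3012,  0.1423]), array([0.0021, 0.0021]))
```

```bash
python3 -m handwheel '[[[0.038,-0.031,0,-4,-1],[0.077,-0.061,0,-8,-1],[0.115,-0.092,0,-12,-1],[0.153,-0.123,0,-16,-1],[0.192,-0.154,0,-20,-1],[0.230,-0.184,0,-24,-1],[0.268,-0.215,0,-28,-1],[0.306,-0.246,0,-32,-1],[0.345,-0.276,0,-36,-1],[0.383,-0.307,0,-40,0.3]]]' 10
cat > t.py <<'E'
from h import *
import sys
# target tool: x y z yaw(deg of tool x)
def go(x,y,z,yaw=None):
    s=observe();M=rot(s["tcp_rot"]);p=s["position"];cur=np.degrees(np.arctan2(M[1,0],M[0,0]))
    print("pos",p.round(4),"yaw",cur.round(2),"q",s["joint_pos"].round(2),"t",s["clock"])
    print("shift",(M.T@(np.array([x,y,z])-p)).round(4), "roll",None if yaw is None else round(-(yaw-cur),2), "zaxis",M[:,2].round(4))
if __name__=="__main__": go(*map(float,sys.argv[1:]))
E
python3 t.py 0.49 0.195 0.225 91.5
```

```text
clock: 1.15
position: [0.4502, -0.2484, 0.2254]
tcp_rot: [0.0, 0.895, 0.445, -0.0]
force: [1.7, -0.1, -0.1]
finger_gap: 0.0873
grasp_force: 0.0
pos [ 0.4502 -0.2484  0.2254] yaw 52.91 q [ 1.11  0.31 -0.78  1.88  0.25  1.05 -0.42] t 1.15
shift [ 3.777e-01 -2.356e-01  2.000e-04] roll -38.59 zaxis [ 2.e-04 -6.e-04 -1.e+00]
```

```bash
python3 -m handwheel '[[[0.038,-0.024,0,-4,0.5],[0.076,-0.047,0,-8,0.5],[0.113,-0.071,0,-12,0.5],[0.151,-0.094,0,-16,0.5],[0.189,-0.118,0,-20,0.5],[0.227,-0.141,0,-24,0.5],[0.264,-0.165,0,-28,0.5],[0.302,-0.188,0,-32,0.5],[0.340,-0.212,0,-36,0.5],[0.378,-0.236,0,-38.6,0.5]]]' 10
python3 - <<'E'
from h import *
import pickle
cs={n:camera(n) for n in("wrist","side","top")}
pickle.dump(cs,open("c1.pkl","wb"));save(cs["wrist"],"pics/w1.png")
E
python3 t.py 0.567 0.195 0.15 91.5
```

```text
clock: 2.15
position: [0.4901, 0.1952, 0.2252]
tcp_rot: [0.0, 0.698, 0.716, -0.0]
force: [1.4, -0.4, -0.2]
finger_gap: 0.0232
grasp_force: 0.0
pos [0.489  0.1984 0.2255] yaw 91.8 q [ 0.39  0.43 -1.03  1.84  0.41  1.1  -0.76] t 2.3
shift [-0.006   0.0779  0.0755] roll 0.3 zaxis [-3.0e-04  2.5e-03 -1.0e+00]
```

View pics/w1.png

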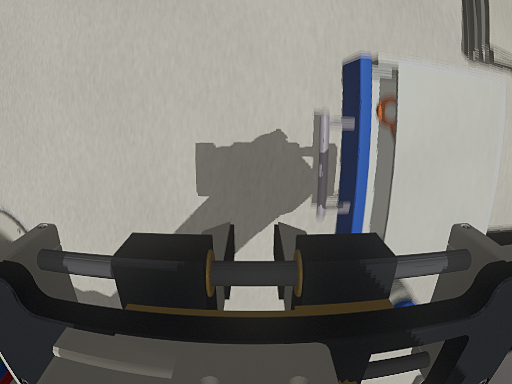

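The wrist view shows the handle bar as a light vertical strip at column ~321, rows 112–217. The blue front is at column ~355 and the spatula eye at (387,110). The arm was still settling, so the edges are blurred. I'll measure again with the arm at rest.

```bash
python3 - <<'E'
from h import *
import pickle
c=camera("wrist");pickle.dump(c,open("c2.pkl","wb"));im=c["pixels"].astype(int)
T=pickle.load(open("c0.pkl","rb"))["top"]
hsv=cv2.cvtColor(c["pixels"],cv2.COLOR_RGB2HSV)
for r in(130,165,200):
    print(r,im[r,300:400:2].sum(1)//3)
m=cv2.inRange(hsv,(108,120,50),(128,255,255));m[230:]=0
for r in(80,140,200):
    x=np.where(m[r])[0]; print(r,x.min(),x.max())
# bar mask: slightly purple-grey vs. beige table
g=im[:,:,2]-im[:,:,0]; print("b-r",g[130,300:340],g[165,300:340])
save(c,"pics/w2.png")
E
python3 t.py 0.567 0.195 0.15 91.5
```

```text
130 [176 174 176 175 173 172 175 160 105 104  77 131 150 168 138 158 157 156
 155 154 153 151 152 150 149 147 146 142  44  47  92 110 105 104 102  99
 200 187 187 200  66  64  73  72  71  73  74  73  75 193]
165 [105 102 106  98 158 183 189 102 101 108 116  83  92  88  91 105 100  99
 183 180  85  45  51  49  48  50  47  48  47  71 106 103 101 101  94 195
 186 187 161 112 115 115 115 115 115 115 105 142 184 181]
200 [ 99 102 105 131 180 152 103 101 106  73  84  92  86 110 149 146 143 162
  95  79  47  50  50  50  49  47  47  56 107 102 101 101  96 173 186 185
 194 106 114 115 113 115 115 115  97 127 181 179 179 180]
80 345 372
140 343 370
200 339 365
b-r [-12 -11 -13 -13 -12 -12 -12 -12 -12 -13 -13 -12 -12 -12 -12  -8  -9  -9
  -8  -9  -5   1   1   1   0   0   0   0   0   0   0   0   0   0   1   0
   0   0   0   1] [ -9  -9  -8  -8 -10  -9  -8 -10 -12 -13 -12 -13 -12 -11  -9  -9  -8  -8
 -10  -2   1   0   1   1   1   0   0   2  -3  -9  -8  -8  -7  -8  -7  -8
 -12 -13 -13 -14]
pos [0.4894 0.1954 0.2251] yaw 91.57 q [ 0.39  0.43 -1.03  1.85  0.41  1.1  -0.76] t 2.35
shift [-0.0026  0.0776  0.075 ] roll 0.07 zaxis [-8.e-04  3.e-04 -1.e+00]
```

```bash
python3 - <<'E'
from h import *
import pickle
c=pickle.load(open("c2.pkl","rb"));im=c["pixels"].astype(int)
c0=pickle.load(open("c0.pkl","rb"))
g=im[:,:,2]-im[:,:,0]; m=(g>-4)&(g<6);
pts=[]
for r in range(90,232):
    x=np.where(m[r,305:336])[0]+305
    if len(x)>=5 : pts.append((r,x.mean(),len(x)))
pts=np.array(pts);print(pts[:4],pts[-4:])
sel=pts[pts[:,2]<11]
f=np.polyfit(sel[:,0],sel[:,1],1);print(f,len(sel))
for z in(.047,.052,.057):
  P=[onz(c,(np.polyval(f,r),r),z,True) for r in(pts[0,0],pts[-1,0])];print(z,P[0].round(4),P[1].round(4))
# two view: same in top image
for n in("top","side"):
    k=c0[n]["pixels"].astype(int)
    b=(185,220,187,198) if n=="top" else None
    if n=="top":
        g=k[:,:,2]-k[:,:,0]; mm=g[186:200,176:222]>-5; ys,xs=np.where(mm); print(np.array2string(g[186:199,178:222:3]))
# front top edge outer: right edge of top?
for r in(80,140,200):
    print(onz(c,({80:359,140:355,200:351}[r],r),.072,True).round(4))
E
```

```text
[[120.  325.5   6. ]
 [121.  325.    9. ]
 [122.  325.    9. ]
 [123.  325.    9. ]] [[221.  320.    9. ]
 [222.  319.5   8. ]
 [223.  319.5   8. ]
 [224.  319.5   6. ]]
[-5.45701772e-02  3.32193095e+02] 92
0.047 [0.5694 0.2603 0.047 ] [0.5739 0.1319 0.047 ]
0.052 [0.5681 0.2605 0.052 ] [0.5727 0.134  0.052 ]
0.057 [0.5669 0.2607 0.057 ] [0.5714 0.1361 0.057 ]
[[  8  -2  -3 -12 -17 -17 -18 -16 -18 -18 -16  -2 -14 -15 -15]
 [-15 -19  -3  -9 -18 -17 -17 -18 -18 -17 -17  -1 -18 -16 -16]
 [-16 -18  -5 -10 -18 -17 -18 -18 -17 -18 -16  -3 -17 -16 -18]
 [-17 -17  -2 -10 -17 -15 -16 -17 -18 -19 -16  -4 -16 -15 -16]
 [-17 -17  -4  -8 -19 -18 -19 -16 -14 -14  -8  -4 -11 -16 -17]
 [-18 -11  -4  -3  -5  -3  -2  -3  -2  -2  -2  -2  -2 -18 -18]
 [-16  -4  -1  -1   0  -2  -1  -1  -1  -1  -2  -4  -3 -16 -17]
 [-15  -2  -4  -3  -4  -3  -4  -2  -3  -6  -3  -9  -9 -17 -16]
 [-18 -14 -10  -8  -8 -13  -9 -10 -10 -10  -8  -9 -10 -17 -18]
 [-20 -16 -10  -9  -8  -8  -9 -17 -15 -16 -18 -17 -17 -20 -17]
 [-17 -17 -18 -18 -18 -16 -18 -18 -18 -16 -16 -17 -17 -16 -18]
 [-16 -19 -18 -16 -18 -19 -17 -16 -18 -19 -16 -18 -15 -17 -14]
 [-17 -16 -16 -16 -19 -17 -19 -18 -18 -18 -16 -17 -17 -18 -17]]
[0.5984 0.3082 0.072 ]
[0.5984 0.242  0.072 ]
[0.6016 0.1728 0.072 ]
```

```bash
python3 -m handwheel '[[[0,0.04,0.01,-0.3,0.5],[0,0.08,0.03,-0.3,0.5],[-0.001,0.08,0.06,-0.3,0.5],[-0.001,0.08,0.09,-0.3,0.5],[-0.001,0.08,0.115,-0.3,0.5],[-0.001,0.08,0.135,-0.3,0.5],[-0.001,0.08,0.15,-0.3,0.5],[-0.001,0.08,0.16,-0.3,0.5],[-0.001,0.08,0.17,-0.3,0.5],[-0.001,0.08,0.17,-0.3,0.5]]]' 25; python3 -m handwheel '[[[0,0,0,0,1],[0,0,0,0,1],[0,0,0,0,1],[0,0,0,0,1],[0,0,0,0,1],[0,-0.004,0,0,1],[0,-0.01,0,0,1],[0,-0.02,0,0,1],[0,-0.035,0,0,1],[0,-0.05,0,0,1]]]' 25; python3 t.py 0.5 0.195 0.055 91.5
```

```text
clock: 3.35
position: [0.5698, 0.194, 0.0544]
tcp_rot: [-0.0, 0.697, 0.717, -0.001]
force: [0.4, 0.1, 0.0]
finger_gap: 0.023
grasp_force: 0.0
clock: 4.35
position: [0.5209, 0.1933, 0.0562]
tcp_rot: [0.001, 0.697, 0.717, 0.001]
force: [1.6, -1.6, 7.0]
finger_gap: 0.0002
grasp_force: 3.7
pos [0.5209 0.1933 0.0562] yaw 91.64 q [ 0.23  0.69 -0.83  1.9   0.67  0.85 -0.93] t 4.35
shift [ 0.0023 -0.0209  0.0012] roll 0.14 zaxis [ 2.6e-03  2.0e-04 -1.0e+00]
```

The jaws closed to zero, so the bar isn't held. I'll take a look.

```bash
python3 - <<'E'
from h import *
import pickle
cs={n:camera(n) for n in("wrist","side")}
pickle.dump(cs,open("c3.pkl","wb"))
w=cs["wrist"]["pixels"];s=cv2.resize(cs["side"]["pixels"][180:300,110:270],(512,384),interpolation=cv2.INTER_CUBIC)
cv2.imwrite("pics/w3.png",cv2.resize(np.hstack([w,s])[:,:,::-1],(800,300),interpolation=cv2.INTER_AREA))
print(observe()["position"],observe()["force"])
E
```

```text
[0.51838749 0.19323978 0.05622445] [-1.56910716 -1.32544213  8.32495362]
```

View pics/w3.png

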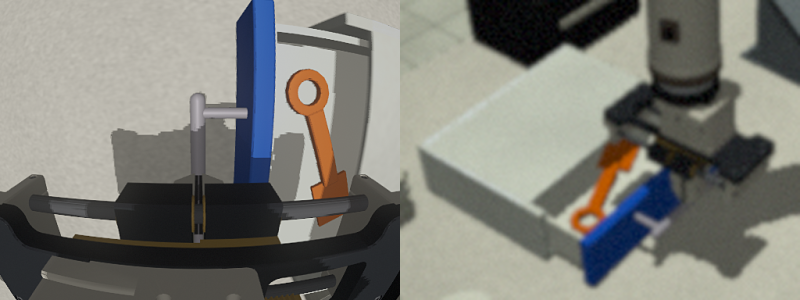

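The drawer did come along: in the left image it stands about 50 mm open, with the bar between the fingers at (200,150). The spatula is visible, eye at (307,92) and blade at about (330,205). I'll keep pulling gently to the stop.

```bash
python3 -m handwheel '[[[0,-0.012,0,0,1],[0,-0.024,0,0,1],[0,-0.036,0,0,1],[0,-0.048,0,0,1],[0,-0.058,0,0,1],[0,-0.066,0,0,1],[0,-0.073,0,0,1],[0,-0.079,0,0,1],[0,-0.084,0,0,1],[0,-0.088,0,0,1]]]' 25; python3 -m handwheel '[[[0,-0.003,0,0,1],[0,-0.005,0,0,1],[0,-0.007,0,0,1],[0,-0.009,0,0,1],[0,-0.011,0,0,1],[0,-0.012,0,0,1],[0,-0.013,0,0,1],[0,-0.013,0,0,1],[0,-0.013,0,0,1],[0,-0.013,0,0,1]]]' 25
```

```text
clock: 5.45
position: [0.432, 0.1908, 0.0554]
tcp_rot: [0.0, 0.697, 0.717, 0.0]
force: [0.5, 0.4, -0.0]
finger_gap: 0.0002
grasp_force: 0.0
clock: 6.45
position: [0.4193, 0.1904, 0.0553]
tcp_rot: [0.0, 0.697, 0.717, 0.0]
force: [0.3, -0.5, -0.6]
finger_gap: 0.0004
grasp_force: 0.0
```

```bash
python3 - <<'E'
from h import *
import pickle
cs={n:camera(n) for n in("wrist","side","top")}
pickle.dump(cs,open("c4.pkl","wb"))
w=cs["wrist"]["pixels"];s=cv2.resize(cs["side"]["pixels"][180:300,110:270],(512,384),interpolation=cv2.INTER_CUBIC)
cv2.imwrite("pics/w4.png",cv2.resize(np.hstack([w,s])[:,:,::-1],(800,300),interpolation=cv2.INTER_AREA))
E
```

```text
(no output)
```

View pics/w4.png

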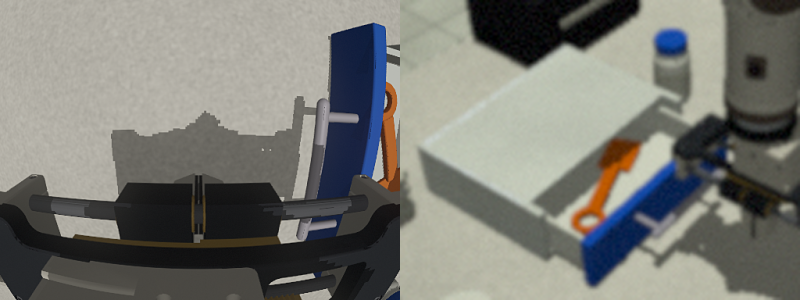

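The fingers slipped off the bar, and the drawer stands about 50 mm open. In the left image the bar's near elbow is at about (322,103). I'll triangulate the bar height from these simultaneous views.

```bash
python3 - <<'E'
from h import *
import pickle
cs=pickle.load(open("c4.pkl","rb"));W,S,T=cs["wrist"],cs["side"],cs["top"]
hs=cv2.cvtColor(S["pixels"],cv2.COLOR_RGB2HSV)
a=S["pixels"][250:285,185:240];b=W["pixels"][110:250,350:520]
A=cv2.resize(a,None,fx=7,fy=7,interpolation=cv2.INTER_CUBIC);B=cv2.resize(b,None,fx=2,fy=2)
t=T["pixels"][165:225,155:240];C=cv2.resize(t,None,fx=4,fy=4,interpolation=cv2.INTER_CUBIC)
out=np.zeros((540,800,3),np.uint8);out[:245,:385]=A;out[250:250+B.shape[0],:B.shape[1]]=B;out[:C.shape[0],400:400+C.shape[1]]=C
cv2.imwrite("pics/z4.png",out[:,:,::-1])
E
```

```text
(no output)
```

View pics/z4.png

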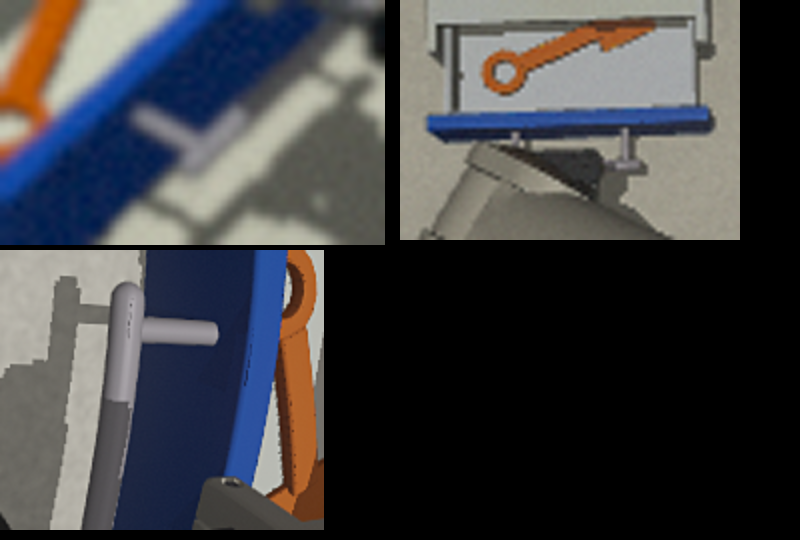

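The side crop shows the post meeting the bar at full-image (213.5,271.7), with the bar end at (211.4,273.6). The wrist crop has the joint at (412.5,149) and the bar end at (413.5,127).

```bash
python3 - <<'E'
from h import *
import pickle
cs=pickle.load(open("c4.pkl","rb"));W,S,T=cs["wrist"],cs["side"],cs["top"]
for w,s in(((412.5,149),(213.5,271.7)),((413.5,129),(211.8,273.5))):
    p,e=cross([ray(W,w,True),ray(S,s)]);print(p.round(4),np.round(e,4),onz(W,w,.052,True).round(4),onz(S,s,.052).round(4),onz(W,w,.04,True).round(4),onz(S,s,.04).round(4))
# right post: bar junction in top crop (628,168)
print(onz(T,(155+(628-400)/4,165+166/4),.052).round(4))
# spatula: eye in top, wrist hole occluded; blade
print("eye",onz(T,(155+(504-400)/4,165+72/4),.0205),onz(S,(0,0),.02))
c3=pickle.load(open("c3.pkl","rb"));
print("c3 eye",onz(c3["wrist"],(307*1.28,92*1.28),.0205,True),onz(c3["side"],(110+(592-400)*.4,180+220*.4),.0205),cross([ray(c3["wrist"],(307*1.28,92*1.28),True),ray(c3["side"],(110+(591-400)*.4,180+219*.4))]))
E
```

```text
[0.5177 0.2463 0.0465] [0. 0.] [0.5144 0.247  0.052 ] [0.5141 0.2501 0.052 ] [0.5216 0.2455 0.04  ] [0.522  0.2418 0.04  ]
[0.5124 0.2593 0.0536] [0.0001 0.0001] [0.5135 0.2593 0.052 ] [0.5134 0.2582 0.052 ] [0.5206 0.2587 0.04  ] [0.5213 0.25   0.04  ]
[0.515  0.1427 0.052 ]
eye [0.61011803 0.26666726 0.0205    ] [ 5.71423112 -1.65400213  0.02      ]
c3 eye [0.61643014 0.26689895 0.0205    ] [0.60763435 0.264783   0.0205    ] (array([0.61190217, 0.26589415, 0.02264744]), [np.float64(0.0032609284460206577), np.float64(0.003260928446020691)])
```

```bash
python3 - <<'E'
from h import *
import pickle
W=pickle.load(open("c4.pkl","rb"))["wrist"]
K=np.array(W["mtx"]);Rm=cv2.Rodrigues(np.array(W["rvec"],float))[0];t=np.array(W["tvec"],float).ravel()
s=observe();M=rot(s["tcp_rot"]);print(s["position"],s["finger_gap"])
for ahead in(-10,0,3,12,22):
  for ox in(-9.5,9.5):
    P=s["position"]+M@np.array([ox,0,ahead])/1000
    d=Rm@P+t;th=np.arctan2(np.hypot(d[0],d[1]),d[2]);u=d[:2]/np.hypot(d[0],d[1])*th*K[0,0]+K[:2,2];print(ahead,ox,u.round(0))
save(W,"pics/w4full.png")
a=W["pixels"][205:345,180:330];cv2.imwrite("pics/f4.png",cv2.resize(a[:,:,::-1],(600,560)))
E
```

```text
[0.41932856 0.19041121 0.05534824] 0.0009843423936511447
-10 -9.5 [254. 259.]
-10 9.5 [254. 229.]
0 -9.5 [254. 250.]
0 9.5 [254. 222.]
3 -9.5 [254. 248.]
3 9.5 [254. 220.]
12 -9.5 [254. 242.]
12 9.5 [254. 214.]
22 -9.5 [254. 235.]
22 9.5 [254. 208.]
```

View pics/f4.png

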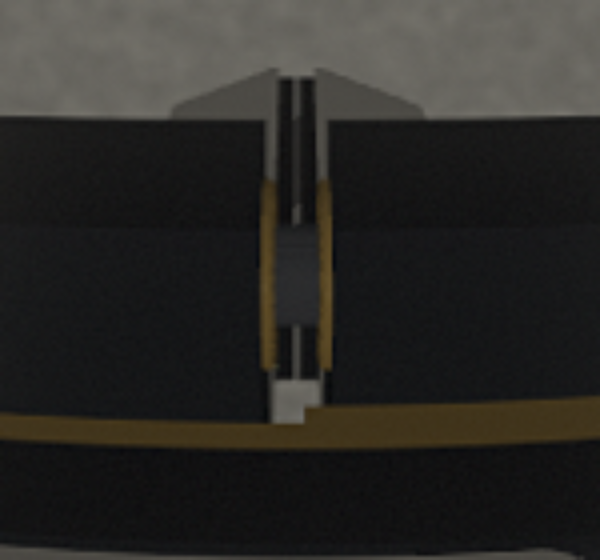

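The closed fingertips show at row 224, where the stated 22 mm would put them at row 208. They seem to end about 20 mm higher than the state suggests, which explains the pinch on top of the bar and the upward force. I'll regrasp 18 mm lower and check the gap before pulling.

```bash
python3 -m handwheel '[[[0,0,-0.04,0,0.5],[0,0,-0.07,0,0.5],[0,0.04,-0.07,0,0.5],[0,0.08,-0.07,0,0.5],[0.003,0.095,-0.06,0,0.5],[0.003,0.095,-0.04,0,0.5],[0.003,0.095,-0.02,0,0.5],[0.003,0.095,0,0,0.5],[0.003,0.095,0.01,0,0.5],[0.003,0.095,0.018,0,0.5]]]' 25; python3 -m handwheel '[[[0,0,0,0,0.6],[0,0,0,0,1],[0,0,0,0,1],[0,0,0,0,1],[0,0,0,0,1],[0,0,0,0,1],[0,0,0,0,1],[0,0,0,0,1],[0,0,0,0,1],[0,0,0,0,1]]]' 25;python3 t.py 0.419 0.19 0.037
```

```text
clock: 7.6
position: [0.5138, 0.1961, 0.0366]
tcp_rot: [-0.0, 0.697, 0.717, -0.0]
force: [-0.1, -0.3, 0.5]
finger_gap: 0.0229
grasp_force: 0.0
clock: 8.6
position: [0.5148, 0.1965, 0.038]
tcp_rot: [0.0, 0.697, 0.717, 0.001]
force: [0.5, -0.6, 6.2]
finger_gap: 0.0097
grasp_force: 25.0
pos [0.5148 0.1965 0.038 ] yaw 91.66 q [ 0.21  0.71 -0.81  1.92  0.7   0.82 -0.96] t 8.6
shift [-0.0037 -0.096   0.0009] roll None zaxis [ 1.5e-03  4.0e-04 -1.0e+00]
```

```bash
python3 -m handwheel '[[[0,0,0,0,0.5],[0,0,0,0,0.5],[0,0,0.004,0,0.5],[0,0,0.007,0,0.5],[0,0,0.007,0,0.5],[0,0,0.007,0,1],[0,0,0.007,0,1],[0,0,0.007,0,1],[0,0,0.007,0,1],[0,0,0.007,0,1]]]' 25;  python3 -m handwheel '[[[0,-0.006,0,0,1],[0,-0.016,0,0,1],[0,-0.026,0,0,1],[0,-0.036,0,0,1],[0,-0.046,0,0,1],[0,-0.056,0,0,1],[0,-0.064,0,0,1],[0,-0.072,0,0,1],[0,-0.078,0,0,1],[0,-0.082,0,0,1]]]' 25
```

```text
clock: 9.6
position: [0.5142, 0.1962, 0.0303]
tcp_rot: [0.0, 0.697, 0.717, 0.0]
force: [1.4, 0.9, -2.1]
finger_gap: 0.0101
grasp_force: 25.0
clock: 10.6
position: [0.4315, 0.1932, 0.0303]
tcp_rot: [0.0, 0.697, 0.717, -0.0]
force: [1.7, -3.2, -1.1]
finger_gap: 0.0105
grasp_force: 25.0
```

```bash
python3 -m handwheel '[[[0,-0.002,0,0,1],[0,-0.004,0,0,1],[0,-0.006,0,0,1],[0,-0.008,0,0,1],[0,-0.009,0,0,1],[0,-0.010,0,0,1],[0,-0.011,0,0,1],[0,-0.012,0,0,1],[0,-0.013,0,0,1],[0,-0.014,0,0,1]]]' 25;  python3 -c "from h import *;s=observe();print(s['position'],s['force'])"
```

```text
clock: 11.6
position: [0.4255, 0.1931, 0.0306]
tcp_rot: [0.002, 0.698, 0.716, 0.005]
force: [24.3, -2.6, -26.7]
finger_gap: 0.0103
grasp_force: 25.0
[0.42550755 0.19313689 0.0305974 ] [ 24.33689891  -2.57487709 -26.651106  ]
```

At the stop with 24 N. Next I relax, release, go up and look into the drawer.

```bash
python3 -m handwheel '[[[0,0.013,0,0,1],[0,0.013,0,0,0.5],[0,0.0133,0,0,0.5],[0,0.0133,0,0,0.5],[0,0.013,-0.03,0,0.5],[0,0.013,-0.07,0,0.2],[0,0.04,-0.11,0,-0.2],[0,0.06,-0.15,0,-0.2],[0,0.08,-0.17,0,-0.2],[0,0.08,-0.17,0,-0.2]]]' 25; python3 -m handwheel '[[[0,0,0,0,-0.2],[0,0,0,0,-0.2],[0,0,0,0,-0.2],[0,0,0,0,-0.2],[0,0,0,0,-0.2],[0,0,0,0,-0.2],[0,0,0,0,-0.2],[0,0,0,0,-0.2],[0,0,0,0,-0.2],[0,0,0,0,-0.2]]]'
python3 - <<'E'
from h import *
import pickle
cs={n:camera(n) for n in("wrist","side","top")}
pickle.dump(cs,open("c5.pkl","wb"));W,S,T=cs["wrist"],cs["side"],cs["top"]
w=W["pixels"];
for n,c in cs.items():
    hsv=cv2.cvtColor(c["pixels"],cv2.COLOR_RGB2HSV)
    m=cv2.inRange(hsv,(5,150,80),(18,255,255));k,l,st,ce=cv2.connectedComponentsWithStats(m)
    for i in range(1,k):
        if st[i,4]>60:print(n,st[i],ce[i].round(1))
s=cv2.resize(S["pixels"][180:300,110:270],(512,384),interpolation=cv2.INTER_CUBIC)
cv2.imwrite("pics/w5.png",cv2.resize(np.hstack([w,s])[:,:,::-1],(800,300),interpolation=cv2.INTER_AREA))
E
python3 t.py 0 0 0
```

```text
clock: 12.6
position: [0.5019, 0.1972, 0.2037]
tcp_rot: [0.001, 0.697, 0.717, 0.004]
force: [-0.0, -0.1, -0.7]
finger_gap: 0.054
grasp_force: 0.0
clock: 13.6
position: [0.4981, 0.1957, 0.2004]
tcp_rot: [0.0, 0.697, 0.717, 0.0]
force: [-1.2, -0.3, 0.3]
finger_gap: 0.0551
grasp_force: 0.0
wrist [ 265   94   78  132 2954] [305.7 167.6]
side [200 246  26  40 323] [213.5 262.5]
side [124 314  25  12 110] [136.4 320.9]
top [203 183  16  13 107] [211.7 189.6]
pos [0.4981 0.1957 0.2004] yaw 91.66 q [ 0.37  0.48 -1.02  1.85  0.46  1.07 -0.8 ] t 13.75
shift [-0.1811 -0.5036  0.2003] roll None zaxis [ 0. -0. -1.]
```

View pics/w5.png

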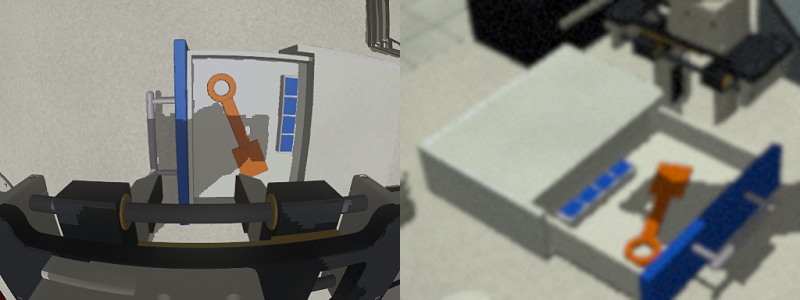

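The wrist image shows the drawer fully open, with the spatula eye at about (222,87) in the view (full-size about (284,111)) and the blade end at about (254,168). The organiser lies behind it at (288,115). Now the spatula pose.

```bash
cat > sp.py <<'E'
from h import *
def spat(c,roi=None,lo=(4,120,40),hi=(20,255,255)):
    hsv=cv2.cvtColor(c["pixels"],cv2.COLOR_RGB2HSV);m=cv2.inRange(hsv,lo,hi)
    if roi: k=np.zeros_like(m);k[roi[1]:roi[3],roi[0]:roi[2]]=1;m=m*k
    cn,h=cv2.findContours(m,cv2.RETR_CCOMP,cv2.CHAIN_APPROX_NONE)
    i=max((i for i in range(len(cn)) if h[0][i][3]<0),key=lambda i:cv2.contourArea(cn[i]))
    holes=[j for j in range(len(cn)) if h[0][j][3]==i]
    j=max(holes,key=lambda j:cv2.contourArea(cn[j])) if holes else None
    return cn[i][:,0,:].astype(float), (None if j is None else cn[j][:,0,:].astype(float)),m
E
python3 - <<'E'
from sp import *
import pickle
cs=pickle.load(open("c5.pkl","rb"));W,S=cs["wrist"],cs["side"]
o,h,m=spat(W,(240,80,380,225));oS,hS,mS=spat(S,(190,235,240,300))
cw=cv2.fitEllipse(h.astype(np.float32))[0];print("hole w",cw)
if hS is not None and len(hS)>=5:
    cS=cv2.fitEllipse(hS.astype(np.float32))[0]; print("hole s",cS);p,e=cross([ray(W,cw,True),ray(S,cS)]);print("stereo eye",p.round(4),np.round(e,4))
eye=onz(W,cw,.0205,True);print("eye@.0205",eye.round(4))
pts=np.array([onz(W,q,.0205,True)[:2] for q in np.argwhere(m[80:225,240:380])[:,::-1]+[240,80]])
d=pts-eye[:2];r=np.hypot(*d.T)
sel=(r>.03)&(r<.09);f=d[sel].mean(0);ang=np.degrees(np.arctan2(-f[1],-f[0]));print("axis yaw(eye dir)",ang,"max r",r.max(), "mean",f)
u=-f/np.linalg.norm(f);perp=d@np.array([-u[1],u[0]]);al=-(d@u)
for a in(.03,.04,.05,.06,.07,.08,.09,.1,.12,.14):
    q=perp[abs(al-a)<.002]; print(a,q.min().round(4),q.max().round(4)) if len(q) else 0
for xs in(30,25,20,0): print(xs,(eye[:2]-u*(62-xs)/1000).round(4))
hs=cv2.cvtColor(W["pixels"],cv2.COLOR_RGB2HSV);mb=cv2.inRange(hs,(105,100,40),(130,255,255));mb[:,380:]=0;mb[:,:340]=0;mb[200:]=0
print("org px",np.argwhere(mb).min(0),np.argwhere(mb).max(0),[onz(W,(350+0,r),.034,True).round(3) for r in(100,190)])
E
```

```text
hole w (283.03729248046875, 112.0690689086914)
hole s (206.5, 280.0)
stereo eye [0.5297 0.2637 0.0195] [0.0007 0.0007]
eye@.0205 [0.5291 0.2633 0.0205]
axis yaw(eye dir) 115.61823599178975 max r 0.1506203368392882 mean [ 0.0255738  -0.05333307]
0.03 -0.0086 0.0086
0.04 -0.0088 0.0084
0.05 -0.0085 0.0083
0.06 -0.0085 0.0086
0.07 -0.0085 0.0085
0.08 -0.0086 0.0088
0.09 -0.0087 0.0086
0.1 -0.0207 0.0219
0.12 -0.0209 0.0216
0.14 -0.0206 0.0196
30 [0.5429 0.2344]
25 [0.5451 0.2299]
20 [0.5472 0.2254]
0 [0.5559 0.2073]
org px [ 99 359] [193 379] [array([0.603, 0.282, 0.034]), array([0.613, 0.178, 0.034])]
```

```bash
python3 -m handwheel '[[[0.010,0.015,0.01,-6,0.1],[0.020,0.030,0.03,-12,0.1],[0.033,0.048,0.05,-18,0.1],[0.033,0.048,0.08,-23.9,0.1],[0.033,0.048,0.11,-23.9,0.1],[0.033,0.048,0.13,-23.9,0.1],[0.033,0.048,0.145,-23.9,0.1],[0.033,0.048,0.155,-23.9,0.1],[0.033,0.048,0.155,-23.9,0.1],[0.033,0.048,0.155,-23.9,0.1]]]' 8; python3 t.py 0.545 0.230 0.02 115.6
python3 - <<'E'
from sp import *
import pickle
W=camera("wrist");pickle.dump(W,open("c6.pkl","wb"));save(W,"pics/w6.png")
a=W["pixels"]; hsv=cv2.cvtColor(a,cv2.COLOR_RGB2HSV);m=cv2.inRange(hsv,(4,120,30),(20,255,255))
for r in range(100,260,10):
    x=np.where(m[r,150:370])[0]+150; print(r,(x.min(),x.max(),len(x)) if len(x) else 0,end=" ")
E
```

```text
clock: 14.75
position: [0.5457, 0.2304, 0.0462]
tcp_rot: [0.0, 0.533, 0.846, 0.001]
force: [-0.4, 0.9, 0.5]
finger_gap: 0.0414
grasp_force: 0.0
pos [0.5457 0.2304 0.0462] yaw 115.56 q [ 0.2   0.8  -0.9   1.81  0.78  0.93 -0.6 ] t 14.75
shift [-0.0001 -0.0009  0.0262] roll -0.04 zaxis [ 1.2e-03  5.0e-04 -1.0e+00]
100 0 110 0 120 0 130 0 140 (np.int64(234), np.int64(273), 40) 150 (np.int64(226), np.int64(282), 43) 160 (np.int64(222), np.int64(286), 31) 170 (np.int64(221), np.int64(287), 32) 180 (np.int64(223), np.int64(284), 42) 190 (np.int64(231), np.int64(277), 47) 200 (np.int64(240), np.int64(267), 28) 210 (np.int64(241), np.int64(266), 26) 220 (np.int64(241), np.int64(266), 26) 230 (np.int64(241), np.int64(266), 26) 240 (np.int64(241), np.int64(266), 26) 250 (np.int64(179), np.int64(328), 35)
```

```bash
python3 -m handwheel '[[[0,0,0.004,0,0.1],[0,0,0.008,0,0.1],[0,0,0.011,0,0.1],[0,0,0.014,0,0.1],[0,0,0.016,0,0.1],[0,0,0.018,0,0.1],[0,0,0.019,0,0.1],[0,0,0.020,0,0.1],[0,0,0.020,0,0.1],[0,0,0.020,0,0.1]]]'
```

```text
clock: 15.8
position: [0.5452, 0.2301, 0.0254]
tcp_rot: [0.0, 0.533, 0.846, 0.0]
force: [-0.1, 0.8, -0.5]
finger_gap: 0.0415
grasp_force: 0.0
```

```bash
python3 -m handwheel '[[[0,0,0.001,0,0.1],[0,0,0.002,0,0.1],[0,0,0.003,0,0.1],[0,0,0.004,0,0.1],[0,0,0.005,0,0.1],[0,0,0.006,0,0.1],[0,0,0.007,0,0.1],[0,0,0.008,0,0.1],[0,0,0.008,0,0.1],[0,0,0.008,0,0.1]]]'
```

```text
clock: 16.8
position: [0.5451, 0.2301, 0.0173]
tcp_rot: [-0.0, 0.533, 0.846, 0.0]
force: [-0.2, -0.1, -0.1]
finger_gap: 0.0409
grasp_force: 0.0
```

```bash
python3 -m handwheel '[[[0,0,0.001,0,0.1],[0,0,0.002,0,0.1],[0,0,0.002,0,0.1],[0,0,0.002,0,0.5],[0,0,0.002,0,1],[0,0,0.002,0,1],[0,0,0.002,0,1],[0,0,0.002,0,1],[0,0,0.002,0,1],[0,0,0.002,0,1]]]' 10
```

```text
clock: 17.8
position: [0.5452, 0.2301, 0.0154]
tcp_rot: [0.0, 0.533, 0.846, 0.0]
force: [1.0, -0.1, 0.8]
finger_gap: 0.0179
grasp_force: 10.0
```

```bash
python3 -m handwheel '[[[0,0,-0.005,0,1],[0,0,-0.015,0,1],[0,0,-0.035,0,1],[0,0,-0.06,0,1],[0,0,-0.09,0,1],[0,0,-0.12,0,1],[0,0,-0.15,0,1],[0,0,-0.18,0,1],[0,0,-0.21,0,1],[0,0,-0.23,0,1]]]' 10; python3 -m handwheel '[[[-0.03,-0.026,0,8,1],[-0.063,-0.055,-0.01,16,1],[-0.097,-0.084,-0.02,24,1],[-0.131,-0.113,-0.03,32,1],[-0.165,-0.142,-0.03,40,1],[-0.199,-0.171,-0.03,48,1],[-0.233,-0.2,-0.03,56,1],[-0.267,-0.229,-0.03,64,1],[-0.30,-0.258,-0.03,72,1],[-0.329,-0.285,-0.03,80,1]]]' 10; python3 -m handwheel '[[[0,0,0,8,1],[0,0,0,16,1],[0,0,0,24,1],[0,0,0,32,1],[0,0,0,37.6,1],[0,0,0,37.6,1],[0,0,0,37.6,1],[0,0,0,37.6,1],[0,0,0,37.6,1],[0,0,0,37.6,1]]]' 10; python3 t.py 0.45 -0.19 0.28 -2
python3 - <<'E'
from sp import *
import pickle
cs={n:camera(n) for n in("wrist","side","top")}
pickle.dump(cs,open("c7.pkl","wb"));W,S,T=cs["wrist"],cs["side"],cs["top"];save(W,"pics/w7.png");save(S,"pics/s7.png")
o,h,m=spat(W);cw=cv2.fitEllipse(h.astype(np.float32));print("hole",cw)
try:
    o2,h2,m2=spat(S,(200,100,420,300));c2=cv2.fitEllipse(h2.astype(np.float32));print("holeS",c2[0]);print(cross([ray(W,cw[0],True),ray(S,c2[0])]))
except Exception as e: print(e)
for n,c in cs.items():
    hsv=cv2.cvtColor(c["pixels"],cv2.COLOR_RGB2HSV)
    mm=cv2.inRange(hsv,(106,100,40),(130,255,255));k,l,st,ce=cv2.connectedComponentsWithStats(mm)
    print(n,[(st[i].tolist(),ce[i].round(1).tolist()) for i in range(1,k) if st[i,4]>15])
E
```

```text
clock: 18.8
position: [0.5453, 0.2311, 0.2495]
tcp_rot: [0.001, 0.533, 0.846, 0.001]
force: [1.2, -0.4, -1.5]
finger_gap: 0.0181
grasp_force: 10.0
clock: 19.8
position: [0.4293, -0.1912, 0.2769]
tcp_rot: [0.001, 0.953, 0.303, 0.0]
force: [0.5, 0.2, -0.9]
finger_gap: 0.0179
grasp_force: 10.0
clock: 20.8
position: [0.43, -0.1897, 0.2754]
tcp_rot: [-0.0, 1.0, -0.017, -0.0]
force: [1.3, 0.7, -1.1]
finger_gap: 0.0176
grasp_force: 10.0
pos [ 0.43   -0.1897  0.2754] yaw -1.99 q [ 1.08  0.15 -0.79  1.92  0.12  1.12 -1.36] t 20.8
shift [ 0.02   -0.0004 -0.0046] roll 0.01 zaxis [-0.e+00  1.e-04 -1.e+00]
hole ((253.76333618164062, 177.7252960205078), (39.727264404296875, 43.45979309082031), 90.1066665649414)
'NoneType' object has no attribute 'astype'
wrist [([232, 0, 31, 14, 274], [247.0, 4.8]), ([17, 49, 11, 14, 112], [21.5, 55.6]), ([0, 53, 16, 17, 160], [7.7, 61.0]), ([0, 135, 72, 23, 688], [36.1, 145.9])]
side [([250, 110, 29, 18, 212], [264.0, 118.3]), ([267, 166, 11, 10, 66], [271.3, 170.2]), ([212, 192, 13, 10, 105], [217.9, 196.4]), ([206, 238, 56, 70, 1069], [232.7, 272.8]), ([174, 244, 28, 23, 175], [187.7, 255.1]), ([66, 306, 67, 78, 1990], [103.7, 354.5]), ([159, 319, 26, 26, 553], [171.6, 331.4])]
top [([383, 88, 16, 15, 183], [390.7, 95.1]), ([403, 88, 16, 15, 183], [410.7, 95.2]), ([423, 88, 16, 16, 183], [430.7, 95.3]), ([244, 148, 12, 12, 117], [249.5, 153.6]), ([300, 170, 9, 11, 65], [303.8, 174.1]), ([176, 175, 6, 5, 30], [178.5, 177.0]), ([183, 175, 7, 5, 35], [186.0, 177.0]), ([191, 175, 6, 5, 30], [193.5, 177.0]), ([198, 174, 7, 5, 30], [201.2, 176.3]), ([6, 214, 87, 33, 1052], [50.4, 230.6]), ([162, 214, 71, 8, 345], [194.4, 217.1]), ([102, 221, 17, 17, 221], [110.2, 228.6])]
```

```bash
python3 -m handwheel '[[[0.015,0,0,0,1],[0.035,0,0,0,1],[0.055,0,0,0,1],[0.07,0,0,0,1],[0.08,0,0,0,1],[0.08,0,0,0,1],[0.08,0,0,0,1],[0.08,0,0,0,1],[0.08,0,0,0,1],[0.08,0,0,0,1]]]' 10
cat > pk.py <<'E'
from h import *
import pickle
W=pickle.load(open("c8.pkl","rb"));im=W["pixels"]
hsv=cv2.cvtColor(im,cv2.COLOR_RGB2HSV)
mm=cv2.inRange(hsv,(106,100,40),(130,255,255));mm[100:]=0;k,l,st,ce=cv2.connectedComponentsWithStats(mm)
print([(st[i].tolist(),ce[i].round(1).tolist()) for i in range(1,k) if st[i,4]>15])
i=max((i for i in range(1,k) if 180<ce[i][0]<330),key=lambda i:st[i,4]);x,y,w,hh,_=st[i]
for r in range(y-2,y+hh+3):
    print(r,''.join('#' if l[r,c]==i else '.' for c in range(x-2,x+w+2)) if r>=0 else '', x-2)
print(hsv[y:y+hh:3,x+w//2,2])
E
python3 -c "
from h import *
import pickle
W=camera('wrist');pickle.dump(W,open('c8.pkl','wb'));save(W,'pics/w8.png');print(observe()['position'])"; python3 pk.py
```

```text
clock: 21.95
position: [0.5096, -0.1928, 0.2755]
tcp_rot: [0.0, 1.0, -0.018, 0.0]
force: [0.3, -0.0, -1.3]
finger_gap: 0.0178
grasp_force: 10.0
[ 0.50963881 -0.19275808  0.27551835]
[([75, 9, 35, 36, 939], [91.5, 26.5]), ([231, 56, 32, 41, 837], [246.3, 73.0]), ([17, 95, 11, 5, 33], [22.5, 97.8])]
54 .................................... 229
55 .................................... 229
56 ...............#####................ 229
57 ...........#############............ 229
58 .........#################.......... 229
59 .......#####################........ 229
60 ......#######################....... 229
61 .....#########################...... 229
62 ....############################.... 229
63 ....############################.... 229
64 ...##############################... 229
65 ...##############################... 229
66 ...##############################... 229
67 ..################################.. 229
68 ..################################.. 229
69 ..################################.. 229
70 ..################################.. 229
71 ..################################.. 229
72 ..####
[... 580 characters left out ...]
##########............ 229
86 ...........#############............ 229
87 ...........#############............ 229
88 ...........#############............ 229
89 ...........#############............ 229
90 ..........##############............ 229
91 ...........############............. 229
92 ............###########............. 229
93 ............###########............. 229
94 .............#########.............. 229
95 ..............#######............... 229
96 ...............####................. 229
97 .................................... 229
98 .................................... 229
99 .................................... 229
[133 152 152 147 147 147 148 148 147 147 154 161 153 156]
```

```bash
python3 - <<'E'
from sp import *
import pickle
W=pickle.load(open("c8.pkl","rb"));c7=pickle.load(open("c7.pkl","rb"))
print("tip",onz(W,(246,90),.162,True).round(4),"foot",onz(W,(246,69.5),.131,True).round(4))
o,h,m=spat(W);print("eye",cv2.fitEllipse(h.astype(np.float32))[0],[onz(W,cv2.fitEllipse(h.astype(np.float32))[0],z,True).round(4) for z in(.27,.28,.29)])
for n,b in(("side",(262,160,284,182)),("top",(296,166,314,186))):
    c=c7[n];hsv=cv2.cvtColor(c["pixels"],cv2.COLOR_RGB2HSV)
    for r in range(b[1],b[3]): print(r,b[0],' '.join('%3d'%v if s>90 and 100<hh<132 else '  .' for hh,s,v in hsv[r,b[0]:b[2]]))
# rack edges in wrist: orange widths at rows for tilt
for r in range(100,260,15):
    x=np.where(m[r])[0]; print(r,(x.min(),x.max()) if len(x) else 0,end=' ')
E
```

```text
tip [ 0.5992 -0.1901  0.162 ] foot [ 0.6216 -0.1902  0.131 ]
eye (253.72314453125, 177.77760314941406) [array([ 0.5447, -0.195 ,  0.27  ]), array([ 0.5473, -0.1951,  0.28  ]), array([ 0.5499, -0.1952,  0.29  ])]
160 262   .   .   .   .   .   .   .   .   .   .   .   .   .   .   .   .   .   .   .   .   .   .
161 262   .   .   .   .   .   .   .   .   .   .   .   .   .   .   .   .   .   .   .   .   .   .
162 262   .   .   .   .   .   .   .   .   .   .   .   .   .   .   .   .   .   .   .   .   .   .
163 262   .   .   .   .   .   .   .   .   .   .   .   .   .   .   .   .   .   .   .   .   .   .
164 262   .   .   .   .   .   .   .   .   .   .   .   .   .   .   .   .   .   .   .   .   .   .
165 262   .   .   .   .   .   .   .   .   .   .   .   .   .   .   .   .   .   .   .   .   .   .
166 262   .   .   .   .   .   .   .   .   .   .   .   . 111 120 127 118   .   .   .   .   .   .
167 262   .   .   .   .   .   .   . 123   .   .   . 106 107 114 119 117   .   .   .   .   .   .
168 262   .   .   .   .   . 122 134 137 134 122 111 103  98  95  97   .   .   .   .   .   .   .
169 262   .   .   .   . 
[... 2421 characters left out ...]
 .
181 296   .   .   .   .   .   .   .   .   .   .   .   .   .   .   .   .   .   .
182 296   .   .   .   .   .   .   .   .   .   .   .   .   .   .   .   .   .   .
183 296   .   .   .   .   .   .   .   .   .   .   .   .   .   .   .   .   .   .
184 296   .   .   .   .   .   .   .   .   .   .   .   .   .   .   .   .   .   .
185 296   .   .   .   .   .   .   .   .   .   .   .   .   .   .   .   .   .   .
100 0 115 0 130 0 145 (np.int64(233), np.int64(275)) 160 (np.int64(219), np.int64(288)) 175 (np.int64(215), np.int64(293)) 190 (np.int64(217), np.int64(291)) 205 (np.int64(225), np.int64(282)) 220 (np.int64(238), np.int64(269)) 235 (np.int64(238), np.int64(269)) 250 (np.int64(218), np.int64(289))
```

```bash
python3 -m handwheel '[[[0.01,0,0.03,0,1],[0.02,0,0.07,0,1],[0.02,0,0.11,0,1],[0.02,0,0.14,0,1],[0.02,0,0.158,0,1],[0.02,0,0.165,0,1],[0.02,0,0.17,0,1],[0.02,0,0.175,0,1],[0.02,0,0.18,0,1],[0.02,0,0.185,0,1]]]' 10;  python3 -m handwheel '[[[0,0,0.005,0,1],[0,0,0.009,0,1],[0,0,0.013,0,1],[0,0,0.016,0,1],[0,0,0.019,0,1],[0,0,0.021,0,1],[0,0,0.023,0,1],[0,0,0.025,0,1],[0,0,0.025,0,1],[0,0,0.025,0,1]]]' 10
```

```text
clock: 23.0
position: [0.5307, -0.1936, 0.091]
tcp_rot: [0.0, 1.0, -0.018, 0.001]
force: [-1.3, -0.9, -0.4]
finger_gap: 0.018
grasp_force: 10.0
clock: 24.0
position: [0.5297, -0.1932, 0.0652]
tcp_rot: [-0.0, 1.0, -0.018, -0.0]
force: [-0.6, -0.2, -0.3]
finger_gap: 0.0183
grasp_force: 10.0
```

```bash
cat > tilt.py <<'E'
from sp import *
import pickle,sys
from scipy.optimize import brentq
W=camera("wrist");pickle.dump(W,open("c9.pkl","wb"));s=observe();M=rot(s["tcp_rot"])
o,h,m=spat(W);cw=cv2.fitEllipse(h.astype(np.float32))[0];O,D=ray(W,cw,True)
G=s["position"]+[0,0,.0055]; X=M[:,0]
def eye(th): return G+.037*(np.cos(th)*X+np.sin(th)*np.array([0,0,1.]))
def f(th):
    e=eye(th)-O; d=e-D*(e@D); return d@X
for L in np.radians([(-20,20),(0,70),(20,80)]):
    try:
        th=brentq(f,*L);print("tilt",np.degrees(th).round(1),"eye",eye(th).round(4))
    except ValueError: pass
e=eye(np.radians(30))-O;print("hole",np.round(cw,1),"f",[(t,f(np.radians(t)).round(4)) for t in(0,10,20,30,40,50)],"pos",s["position"].round(4))
for r in(150,170,190,210,230): 
    x=np.where(m[r])[0];print(r,(x.min(),x.max()) if len(x) else 0,end=' ')
print(onz(W,cw,eye(.5)[2],True).round(4))
E
python3 tilt.py
```

```text
tilt 29.0 eye [ 0.5621 -0.1944  0.0887]
tilt 29.0 eye [ 0.5621 -0.1944  0.0887]
hole [253.8 198.5] f [(0, np.float64(0.0095)), (10, np.float64(0.0071)), (20, np.float64(0.0037)), (30, np.float64(-0.0005)), (40, np.float64(-0.0054)), (50, np.float64(-0.0109))] pos [ 0.5298 -0.1933  0.0653]
150 0 170 (np.int64(224), np.int64(283)) 190 (np.int64(211), np.int64(297)) 210 (np.int64(212), np.int64(296)) 230 (np.int64(237), np.int64(271)) [ 0.562  -0.1953  0.0885]
```

Tilt is 29°, as planned. Now I refine the peg tip from this second wrist position.

```bash
python3 - <<'E'
from h import *
import pickle
W8=pickle.load(open("c8.pkl","rb"));W=pickle.load(open("c9.pkl","rb"))
hsv=cv2.cvtColor(W["pixels"],cv2.COLOR_RGB2HSV)
mm=cv2.inRange(hsv,(106,100,30),(130,255,255));mm[230:]=0;k,l,st,ce=cv2.connectedComponentsWithStats(mm)
print([(st[i].tolist(),ce[i].round(1).tolist()) for i in range(1,k) if st[i,4]>30], ray(W,(256,192))[0])
i=max((i for i in range(1,k) if 180<ce[i][0]<330),key=lambda i:st[i,4]);x,y,w,hh,_=st[i]
for r in range(max(y-2,0),y+hh+3,2): print(r,x-2,''.join('%x'%(hsv[r,c,2]//16) if l[r,c]==i else '.' for c in range(x-2,x+w+2,2)))
E
```

```text
[([180, 11, 104, 156, 10443], [229.2, 78.1])] [ 0.60751225 -0.19680742  0.22459235]
9 178 ......................................................
11 178 ........................9aa99.........................
13 178 ...................aaaaaaaaaaaaaaa9...................
15 178 ................aaaaaaaaaaaaaaaaaaaaa9................
17 178 ..............aaaaaaaaaaaaaaaaaaaaaaaaa9..............
19 178 ............aaaaaaaaaaaaaaaaaaaaaaaaaaaaa9............
21 178 ..........9aaaaaaaaaaaaaaaaaaaaaaaaaaaaaaa9...........
23 178 .........9aaaaaaaaaaaaaaaaaaaaaaaaaaaaaaaaaa8.........
25 178 ........9aaaaaaaaaaaaaaaaaaaaaaaaaaaaaaaaaaaa9........
27 178 .......aaaaaaaaaaaaaaaaaaaaaaaaaaaaaaaaaaaaaaa9.......
29 178 ......aaaaaaaaaaaaaaaaaaaaaaaaaaaaaaaaaaaaaaaaa8......
31 178 .....9aaaaaaaaaaaaaaaaaaaaaaaaaaaaaaaaaaaaaaaaaa7.....
33 178 .....aaaaaaaaaaaaaaaaaaaaaaaaaaaaaaaaaaaaaaaaaaab.....
35 178 ....aaaaaaaaaaaaaaaaaaaaaaaaaaaaaaaaaaaaaaaaaaaaaa....
37 178 ....aaaaaaaaaaaaaaaaaaaaaaaaaaaaaaaaaaaaaaaaaaaaaa8...
39 178 ...aaaaaaaaaaaaaaaaaaaaaaaaaaaaaaaaaaaaaaaaaaaaaaaa...
41 178 ...aaaaaaaaaaaaaaa
[... 3339 characters left out ...]
.......
149 178 ............8aaaaaaaaaaaaaaaaa9775....................
151 178 ............7aaaaaaaaaaaaaaaaaa76.....................
153 178 .............aaaaaaaaaaaaaaaaaa75.....................
155 178 .............aaaaaaaaaaaaaaaaaa8......................
157 178 ..............aaaaaaaaaaaaaaaab6......................
159 178 ..............aaaaaaaaaaaaaaaaa.......................
161 178 ...............aaaaaaaaaaaaaab7.......................
163 178 ................7aaaaaaaaaab9.........................
165 178 ..................78abbbba96..........................
167 178 ......................................................
169 178 ......................................................
```

```bash
python3 - <<'E'
from h import *
import pickle
W8=pickle.load(open("c8.pkl","rb"));W=pickle.load(open("c9.pkl","rb"));S=pickle.load(open("c7.pkl","rb"))["side"]
for n,a,b,s,z in(("tip",(246,90),(223,142),(275.8,167),.162),("foot",(246,69.5),(231.5,54),(269,171.5),.131)):
    p,e=cross([ray(W8,a,True),ray(W,b,True)]);print(n,"8/9",p.round(4),np.round(e,4),"at z",onz(W8,a,z,True).round(4),onz(W,b,z,True).round(4))
    p,e=cross([ray(W8,a,True),ray(W,b,True),ray(S,s)]);print("+side",p.round(4),np.round(e,4))
E
```

```text
tip 8/9 [ 0.5993 -0.19    0.161 ] [0.0001 0.0001] at z [ 0.5992 -0.1901  0.162 ] [ 0.5994 -0.19    0.162 ]
+side [ 0.5992 -0.1897  0.1572] [0.0004 0.0004 0.0002]
foot 8/9 [ 0.6205 -0.191   0.1446] [0.0007 0.0007] at z [ 0.6216 -0.1902  0.131 ] [ 0.6233 -0.1906  0.131 ]
+side [ 0.6239 -0.1896  0.1285] [0.0021 0.0008 0.0026]
```

```bash
python3 -m handwheel '[[[-0.02,0,-0.01,0,1],[-0.03,0,-0.04,0,1],[-0.03,-0.003,-0.075,0,1],[-0.03,-0.006,-0.105,0,1],[-0.015,-0.006,-0.12,0,1],[0.005,-0.006,-0.12,0,1],[0.018,-0.006,-0.11,0,1],[0.024,-0.006,-0.098,0,1],[0.024,-0.006,-0.09,0,1],[0.024,-0.006,-0.088,0,1]]]' 10; python3 tilt.py
python3 - <<'E'
from h import *
import pickle
W=pickle.load(open("c9.pkl","rb"));hsv=cv2.cvtColor(W["pixels"],cv2.COLOR_RGB2HSV)
mm=cv2.inRange(hsv,(106,100,30),(130,255,255));mo=cv2.inRange(hsv,(4,120,30),(20,255,255))
for r in range(90,240,4): print(r,''.join('b' if mm[r,c] else 'o' if mo[r,c] else '.' for c in range(196,312,2)))
E
```

```text
clock: 25.05
position: [0.5523, -0.1877, 0.1514]
tcp_rot: [-0.001, 1.0, -0.018, -0.002]
force: [-0.5, 0.1, -0.3]
finger_gap: 0.0179
grasp_force: 10.0
tilt 28.7 eye [ 0.5849 -0.1889  0.1749]
tilt 28.7 eye [ 0.5849 -0.1889  0.1749]
hole [253.8 198.4] f [(0, np.float64(0.0095)), (10, np.float64(0.007)), (20, np.float64(0.0036)), (30, np.float64(-0.0006)), (40, np.float64(-0.0055)), (50, np.float64(-0.011))] pos [ 0.5525 -0.1878  0.1517]
150 0 170 (np.int64(224), np.int64(284)) 190 (np.int64(211), np.int64(297)) 210 (np.int64(212), np.int64(296)) 230 (np.int64(237), np.int64(271)) [ 0.5849 -0.1898  0.1749]
90 ..........................................................
94 ..........................................................
98 ......................bbbbbbbbbbbbbb......................
102 ...................bbbbbbbbbbbbbbbbbbbb...................
106 .................bbbbbbbbbbbbbbbbbbbbbbbb.................
110 ................bbbbbbbbbbbbbbbbbbbbbbbbbb................
114 ................bbbbbbbbbbbbbbbbbbbbbbbbbb................
118 ................bbbbbbbbbbbbbbbbbbbbbbbbbb......
[... 1200 characters left out ...]
.......
198 .......ooooooooooo.......................ooooooooooo......
202 .......ooooooooooooo...................ooooooooooooo......
206 .......ooooooooooooooooo...........ooooooooooooooooo......
210 ........ooooooooooooooooooooooooooooooooooooooooooo.......
214 ..........oooooooooooooooooooooooooooooooooooooooo........
218 ...........ooooooooooooooooooooooooooooooooooooo..........
222 ..............ooooooooooooooooooooooooooooooo.............
226 ..................ooooooooooooooooooooooo.................
230 .....................ooooooooooooooooo....................
234 .....................ooooooooooooooooo....................
238 .....................ooooooooooooooooo....................
```

```bash
python3 -m handwheel '[[[0.003,0,0.002,0,1],[0.006,0,0.006,0,1],[0.009,0,0.009,0,1],[0.012,0,0.012,0,1],[0.014,0,0.015,0,1],[0.017,0,0.018,0,1],[0.019,0,0.021,0,1],[0.021,0,0.023,0,1],[0.021,0,0.023,0,1],[0.021,0,0.023,0,1]]]' 10; python3 tilt.py | head -1
python3 - <<'E'
from h import *
import pickle
W=pickle.load(open("c9.pkl","rb"));hsv=cv2.cvtColor(W["pixels"],cv2.COLOR_RGB2HSV)
mm=cv2.inRange(hsv,(106,100,30),(130,255,255));mo=cv2.inRange(hsv,(4,120,30),(20,255,255))
for r in range(110,236,4): print(r,''.join('b' if mm[r,c] else 'o' if mo[r,c] else '.' for c in range(196,312,2)))
E
```

```text
clock: 26.1
position: [0.575, -0.1888, 0.1302]
tcp_rot: [-0.0, 1.0, -0.018, -0.0]
force: [-0.7, -1.3, -1.3]
finger_gap: 0.0179
grasp_force: 10.0
tilt 36.4 eye [ 0.6047 -0.1899  0.1577]
110 ..........................................................
114 ..........................................................
118 ..........................................................
122 ..........................................................
126 ..........................................................
130 ..........................................................
134 ..........................................................
138 ..........................................................
142 .....................bbbbbbbbbbbbbbb......................
146 .................bbbbbbbbbbbbbbbbbbbbbbb..................
150 ...............bbbbbbbbbbbbbbbbbbbbbbbbbbb................
154 ..............bbbbbbbbbbbbbbbbbbbbbbbbbbbbb...............
158 ..............bbbbbbbbbbbbbbbbbbbbbbbbbbbbb...............
162 ..............bbbbbbbbbbb..oooo..bbbbbbbbbb...............
166 ...............bbbooooooooooo
[... 400 characters left out ...]
.......
194 .......ooooooooooooo..bbbbbbbbbbbbb....oooooooooooo.......
198 .......ooooooooooo....bbbbbbbbbbbbb......ooooooooooo......
202 .......ooooooooooooo..bbbbbbbbbbbbb....ooooooooooooo......
206 .......ooooooooooooooobbbbbbbbbbbbbooooooooooooooooo......
210 ........oooooooooooooobbbbbbbbbbbbboooooooooooooooo.......
214 .........ooooooooooooobbbbbbbbbbbbbooooooooooooooo........
218 ...........ooooooooooo.bbbbbbbbbbboooooooooooooo..........
222 ..............ooooooooobbbbbbbbbbbooooooooooo.............
226 ..................oooooobbbbbbbbboooooooo.................
230 .....................ooooooooooooooooo....................
234 .....................ooooooooooooooooo....................
```

The peg tip shows through the hole (columns 240–266, rows 190–228), so the ring is threaded. I go deeper.

```bash
python3 -m handwheel '[[[0.0015,0,0.002,0,1],[0.003,0,0.004,0,1],[0.0045,0,0.0055,0,1],[0.006,0,0.007,0,1],[0.0075,0,0.009,0,1],[0.009,0,0.0105,0,1],[0.0105,0,0.012,0,1],[0.0115,0,0.0138,0,1],[0.0115,0,0.0138,0,1],[0.0115,0,0.0138,0,1]]]' 10
```

```text
clock: 27.15
position: [0.5867, -0.1892, 0.1164]
tcp_rot: [-0.0, 1.0, -0.018, 0.0]
force: [-1.3, 0.7, -1.5]
finger_gap: 0.0175
grasp_force: 10.0
```

```bash
python3 -m handwheel '[[[0,0,0,0,0.5],[0,0,0,0,0.3],[0,0,0,0,0.2],[0,0,0,0,0.2],[0,0,-0.005,0,0.2],[-0.005,0,-0.02,0,0.2],[-0.02,0,-0.05,0,0.2],[-0.04,0,-0.08,0,0.2],[-0.06,0,-0.11,0,0.2],[-0.08,0,-0.13,0,0.2]]]' 10;  python3 -m handwheel '[[[0,0,0,0,0.6],[0,0,0,0,1],[0,0,0,0,1],[0,0,0,0,1],[0,0,0,0,1],[0,0,0,0,1],[0,0,0,0,1],[0,0,0,0,1],[0,0,0,0,1],[0,0,0,0,1]]]' 10
python3 - <<'E'
from sp import *
import pickle
cs={n:camera(n) for n in("wrist","side","top")};pickle.dump(cs,open("c10.pkl","wb"));W,S=cs["wrist"],cs["side"]
w=W["pixels"];s=cv2.resize(S["pixels"][130:235,240:380],(512,384),interpolation=cv2.INTER_CUBIC)
cv2.imwrite("pics/w10.png",cv2.resize(np.hstack([w,s])[:,:,::-1],(800,300),interpolation=cv2.INTER_AREA))
print(observe()["position"],observe()["finger_gap"])
o,h,m=spat(W);print(o.min(0),o.max(0),len(o))
# outer ring fit: eye contour region
for z in(.1,.13,.14): pass
pts=o
for r in range(int(o[:,1].min()),int(o[:,1].max()),10):
    x=np.where(m[r])[0];print(r,x.min(),x.max(),end=' | ')
E
```

```text
clock: 28.15
position: [0.5068, -0.1862, 0.2497]
tcp_rot: [0.001, 1.0, -0.017, 0.001]
force: [0.4, -0.5, 0.1]
finger_gap: 0.0365
grasp_force: 0.0
clock: 29.15
position: [0.5067, -0.1864, 0.2466]
tcp_rot: [0.0, 1.0, -0.018, 0.0]
force: [-0.3, 0.3, -0.1]
finger_gap: 0.0004
grasp_force: 0.0
[ 0.50667092 -0.18646265  0.24658499] 0.0007354298705772452
[231.  48.] [277. 169.] 321
48 254 254 | 58 234 273 | 68 231 276 | 78 233 275 | 88 244 263 | 98 245 262 | 108 245 262 | 118 246 262 | 128 246 261 | 138 235 273 | 148 236 272 | 158 236 271 | 168 237 270 |
```

View pics/w10.png

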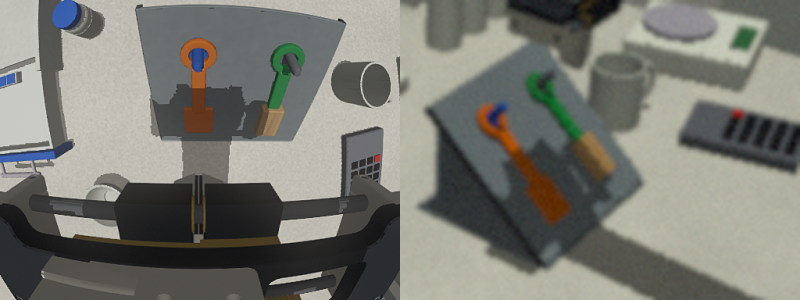

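The spatula hangs on the blue peg (eye at (198,55) in the left half), flat on the board with its blade down the slope. The drawer and the brush are undisturbed. I'll check the angle and seating numerically.

```bash
cat > chk.py <<'E'
from sp import *
import pickle,sys
W=pickle.load(open(sys.argv[1],"rb"))
if "pixels" not in W: W=W["wrist"]
o,h,m=spat(W)
psi=np.radians(-2);c,s=np.cos(np.radians(40)),np.sin(np.radians(40))
ex=np.array([c*np.cos(psi),c*np.sin(psi),s]);ey=np.array([-np.sin(psi),np.cos(psi),0]);n=np.cross(ex,ey)
F=np.array([.599,-.190,.161])-.04*n
def pl(uv,off):
    O,D=ray(W,uv,True);P=O+D*(((F+n*off-O)@n)/(D@n));return np.array([(P-F)@ex,(P-F)@ey])*1000
for off in(.009,.005,.012,.02):
    q=np.array([pl(p,off) for p in np.argwhere(m)[:,::-1]])
    u=[]
    for x in range(-120,-35,5):
        k=q[abs(q[:,0]-x)<3]
        if len(k)>5:u.append((x,(k[:,1].min()+k[:,1].max())/2,np.ptp(k[:,1])))
    u=np.array(u);f=np.polyfit(u[:,0],u[:,1],1)
    r=q[q[:,0]>-22]; 
    print("off",off,"x",q[:,0].min().round(1),q[:,0].max().round(1),"len",np.ptp(q[:,0]).round(1),"ring w",np.ptp(r[:,1]).round(1),"ring mid y",((r[:,1].min()+r[:,1].max())/2).round(1),"angle",np.degrees(np.arctan(f[0])).round(2),"y0",f[1].round(1),"w",np.median(u[:,2]).round(1))
# rack side edge direction check: brush/board edges omitted
E
python3 chk.py c10.pkl
```

```text
off 0.009 x -1330.5 3014.9 len 4345.4 ring w 1153.0 ring mid y 554.7 angle 0.2 y0 -0.5 w 17.3
off 0.005 x -1356.4 3065.2 len 4421.6 ring w 1173.2 ring mid y 564.5 angle 0.12 y0 -0.6 w 17.3
off 0.012 x -1311.1 2977.1 len 4288.2 ring w 1137.8 ring mid y 547.4 angle 0.15 y0 -0.6 w 17.1
off 0.02 x -1259.2 2876.5 len 4135.8 ring w 1097.3 ring mid y 528.0 angle -0.04 y0 -0.8 w 16.6
```

```bash
cat >> chk.py <<'E'
print()
for off in(.000,.009,.014,.02):
    q=np.array([pl(p,off) for p in np.argwhere(m)[:,::-1]]);q=q[(q[:,0]>-180)&(q[:,0]<45)&(abs(q[:,1])<32)]
    r=q[q[:,0]>-20];b=q[q[:,0]<-105]
    print(off,"top",q[:,0].max().round(1),"bottom",q[:,0].min().round(1),"ring w",np.ptp(r[:,1]).round(1),"mid",((r[:,1].min()+r[:,1].max())/2).round(1),"blade w",np.ptp(b[:,1]).round(1))
hsv=cv2.cvtColor(W["pixels"],cv2.COLOR_RGB2HSV);mb=cv2.inRange(hsv,(106,100,30),(130,255,255))
t=np.array([pl(p,.0) for p in np.argwhere(mb[:130,200:300])[:,::-1]+[200,0]]);print("disc vis",t.min(0).round(1),t.max(0).round(1))
E
python3 chk.py c10.pkl|tail -5; python3 - <<'E'
from sp import *
import pickle
S=pickle.load(open("c10.pkl","rb"))["side"];o,h,m=spat(S,(255,140,370,215));print("side contour top/bottom",o[o[:,1].argmin()],o[o[:,1].argmax()])
E
```

```text
0.0 top 12.4 bottom -165.6 ring w 43.3 mid -0.9 blade w 45.0
0.009 top 17.5 bottom -153.8 ring w 41.7 mid -0.9 blade w 43.3
0.014 top 20.4 bottom -147.2 ring w 40.7 mid -0.9 blade w 42.3
0.02 top 23.7 bottom -139.3 ring w 39.6 mid -0.9 blade w 41.1
disc vis [-37.2 -11.3] [12.5 10.2]
side contour top/bottom [269. 167.] [292. 207.]
```

The spatula is straight (about 0.2°) and seated within measuring error. When I let go of the handle the tool may have nudged the drawer inwards a few mm, so I'll measure the bar.

```bash
python3 - <<'E'
from h import *
import pickle
W=pickle.load(open("c5.pkl","rb"))["wrist"];im=W["pixels"].astype(int);g=im[:,:,2]-im[:,:,0]
for r in(125,135,160,180,200):
    x=np.where((g[r,170:215]>-4)&(g[r,170:215]<8))[0]+170; print(r,x.min(),x.max(),len(x),onz(W,(x.mean(),r),.052,True).round(4))
hsv=cv2.cvtColor(W["pixels"],cv2.COLOR_RGB2HSV);m=cv2.inRange(hsv,(105,100,40),(130,255,255))
for r in(70,130,180):
    x=np.where(m[r,200:300])[0]+200;print("front",r,x.min(),x.max(),onz(W,(x.max(),r),.072,True).round(4))
E
```

```text
125 187 214 12 [0.4351 0.2486 0.052 ]
135 187 196 10 [0.4313 0.238  0.052 ]
160 189 198 10 [0.4332 0.2111 0.052 ]
180 190 199 10 [0.4338 0.1891 0.052 ]
200 192 200 9 [0.4349 0.1662 0.052 ]
front 70 223 238 [0.4798 0.3041 0.072 ]
front 130 224 238 [0.4813 0.2457 0.072 ]
front 180 226 239 [0.4832 0.1957 0.072 ]
```

The bar is at x ≈ 0.433, against 0.4255 at the stop, so the drawer slipped back about 7 mm. I'll draw it out again with the closed fingertips against the inside of the drawer front.

```bash
python3 -m handwheel '[[[0.001,-0.035,-0.01,-1,1],[0.002,-0.08,-0.01,-2,1],[0.003,-0.12,-0.01,-3,1],[0.004,-0.16,-0.01,-4,1],[0.005,-0.2,-0.01,-4,1],[0.006,-0.24,-0.01,-4,1],[0.007,-0.28,-0.01,-4,1],[0.008,-0.32,-0.01,-4,1],[0.01,-0.36,-0.01,-4,1],[0.01,-0.382,0,-4,1]]]' 10; python3 -m handwheel '[[[0.005,0,0,0,1],[0.005,0,0.02,0,1],[0.005,0,0.06,0,1],[0.005,0,0.1,0,1],[0.005,0,0.135,0,1],[0.005,0,0.165,0,1],[0.005,0,0.185,0,1],[0.005,0,0.2,0,1],[0.005,0,0.2,0,1],[0.005,0,0.2,0,1]]]' 10; python3 t.py 0.48 0.195 0.045 2
```

```text
clock: 30.3
position: [0.5306, 0.1996, 0.248]
tcp_rot: [-0.001, 1.0, 0.019, 0.002]
force: [-0.3, 0.7, 0.8]
finger_gap: 0.0007
grasp_force: 0.0
clock: 31.3
position: [0.5358, 0.195, 0.0471]
tcp_rot: [-0.0, 1.0, 0.017, 0.0]
force: [0.4, 0.2, 0.5]
finger_gap: 0.0007
grasp_force: 0.0
pos [0.5358 0.195  0.0471] yaw 1.94 q [ 0.15  0.68 -0.72  1.87  0.61  0.82 -2.43] t 31.3
shift [-0.0558 -0.0019  0.002 ] roll -0.06 zaxis [ 6.e-04  2.e-04 -1.e+00]
```

```bash
python3 -m handwheel '[[[-0.012,0,0,0,1],[-0.022,0,0,0,1],[-0.03,0,0,0,1],[-0.034,0,0,0,1],[-0.036,0,0,0,1],[-0.038,0,0,0,1],[-0.04,0,0,0,1],[-0.042,0,0,0,1],[-0.044,0,0,0,1],[-0.046,0,0,0,1]]]' 10; python3 -m handwheel '[[[-0.001,0,0,0,1],[-0.002,0,0,0,1],[-0.003,0,0,0,1],[-0.004,0,0,0,1],[-0.005,0,0,0,1],[-0.006,0,0,0,1],[-0.007,0,0,0,1],[-0.008,0,0,0,1],[-0.008,0,0,0,1],[-0.008,0,0,0,1]]]' 10
```

```text
clock: 32.3
position: [0.4924, 0.1937, 0.0468]
tcp_rot: [-0.001, 1.0, 0.017, 0.003]
force: [12.7, -0.0, -8.0]
finger_gap: 0.001
grasp_force: 6.0
clock: 33.3
position: [0.4921, 0.1937, 0.0481]
tcp_rot: [-0.003, 1.0, 0.015, 0.008]
force: [25.7, 1.8, -17.3]
finger_gap: 0.0005
grasp_force: 12.5
```

The drawer does not move under 26 N, so it is at its stop. I back away inwards, rise and check both ends.

```bash
python3 -m handwheel '[[[0.005,0,0,0,1],[0.012,0,0,0,1],[0.025,0,0,0,1],[0.035,0,0,0,1],[0.04,0,-0.02,0,1],[0.04,0,-0.06,0,1],[0.04,0,-0.1,0,1],[0.04,0,-0.14,0,1],[0.04,0,-0.17,0,1],[0.04,0,-0.18,0,1]]]' 10; python3 -m handwheel '[[[-0.02,0.02,0,0,1],[-0.05,0.05,0,0,1],[-0.08,0.08,0,4,1],[-0.08,0.12,0,4,1],[-0.08,0.16,-0.01,4,1],[-0.08,0.2,-0.02,4,1],[-0.08,0.23,-0.02,4,1],[-0.08,0.25,-0.02,4,1],[-0.08,0.25,-0.02,4,1],[-0.08,0.25,-0.02,4,1]]]' 10
python3 - <<'E'
from h import *
import pickle
W=camera("wrist");T=camera("top");S=camera("side");pickle.dump(dict(wrist=W,top=T,side=S),open("c11.pkl","wb"))
C={k:pickle.load(open(k,"rb")) for k in("c5.pkl","c7.pkl","c10.pkl")}
print(observe()["position"],observe()["clock"])
def bl(c,b,lo=(106,100,40),hi=(130,255,255)):
    m=cv2.inRange(cv2.cvtColor(c["pixels"],cv2.COLOR_RGB2HSV),lo,hi)[b[1]:b[3],b[0]:b[2]];p=np.argwhere(m);return (p.mean(0)[::-1]+[b[0],b[1]]).round(2),len(p)
for n,c in(("c7",C["c7.pkl"]),("c10",C["c10.pkl"]),("c11",dict(top=T,side=S))):
    print(n,"front top",bl(c["top"],(150,205,245,230)),"side",bl(c["side"],(200,235,270,310)),"spat side",bl(c["side"],(255,140,300,215),(4,120,40),(20,255,255)),"organiser top",bl(c["top"],(170,168,215,182)))
E
```

```text
clock: 34.3
position: [0.5228, 0.1959, 0.2299]
tcp_rot: [-0.001, 1.0, 0.017, 0.002]
force: [0.8, 0.3, 0.7]
finger_gap: 0.0005
grasp_force: 0.0
clock: 35.3
position: [0.4494, -0.0575, 0.2459]
tcp_rot: [-0.001, 1.0, -0.018, -0.001]
force: [-0.4, 0.6, 0.2]
finger_gap: 0.0004
grasp_force: 0.0
[ 0.44970904 -0.05630258  0.24626549] 35.45
c7 front top (array([194.39, 217.06]), 345) side (array([232.54, 272.61]), 1075) spat side (array([nan, nan]), 0) organiser top (array([189.64, 176.84]), 125)
c10 front top (array([194.54, 217.09]), 349) side (array([232.45, 272.64]), 1073) spat side (array([284.3, 189.4]), 309) organiser top (array([189.64, 176.84]), 125)
c11 front top (array([194.82, 219.29]), 348) side (array([234.32, 273.72]), 1085) spat side (array([284.49, 189.12]), 309) organiser top (array([189.98, 178.98]), 129)<stdin>:7: RuntimeWarning: Mean of empty slice.
  ret = um.true_divide(
```

The drawer front moved out about 8 mm (2.2 px in the top view) to its stop, and the organiser rode along with it. The spatula is unchanged and the robot is clear, so I'm handing in.

```bash
python3 -c "from station import *;print(finish_job())"
```

```text
the job is handed in; nothing more can be done
None
```

The job is handed in at about 35 s: the drawer is out at its stop and the spatula hangs seated on the blue peg, flat and blade down the slope; the drawer slid back 7–8 mm when I first let go, so I pulled it out again after hanging the spatula.

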